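Fetch the pocket strip from behind the containers

TASK

The narrow black strip of pressed parts lies on the low dark-grey rack, shut in behind three containers. First stand all three containers in the shallow blue tray, then lay the strip flat in the middle of the white board, along the board's length, and only then stand each container back in the middle of the white mark of its own shape on the rack, the oblong one lying the same way as its mark. Carry everything upright so that nothing spills.

Things in the scene. Friction and masses are not known exactly. Their poses are not given: they have to be found in the camera images.
- tin: Round steel tin, 46 mm in diameter and 90 mm high, about 0.25 kg, a closed container, standing upright on its mark at the start; origin at the centre of its underside, z up. It belongs on mark_round.
- canister: Square grey plastic canister, 42 x 42 mm and 95 mm high, about 0.22 kg, a closed container, standing upright on its mark at the start; origin at the centre of its underside, z up. x and y are square to its sides. It belongs on mark_square.
- caddy: Flat black plastic caddy, 34 mm along its x, 56 mm along its y, 95 mm high, about 0.24 kg, a closed container, standing upright on its mark at the start; origin at the centre of its underside, z up. It belongs on mark_oblong.
- strip: Narrow black pocket strip with steel pressings fast in its pockets: 36 mm along its x, 170 mm along its y, 18 mm high, about 0.18 kg. Origin at its underside's centre, z up. It lies on the rack (8 mm over the table) along the row of marks, centre 52 mm beyond it; the containers leave no room to grip it. 43 mm beyond its far side is a rail, top 20 mm over the table.
- mark_round: Thin white mark (0.6 mm) on the top of the fixed low dark-grey rack, partly covered at the start by its container. Origin at its centre on the rack's top, 8 mm over the table. The three marks stand in a row along their y, pitch 78 mm, in an order that changes. A disc 60 mm in diameter.
- mark_square: Thin white mark (0.6 mm) on the top of the fixed low dark-grey rack, partly covered at the start by its container. Origin at its centre on the rack's top, 8 mm over the table. The three marks stand in a row along their y, pitch 78 mm, in an order that changes. A square of 56 x 56 mm.
- mark_oblong: Thin white mark (0.6 mm) on the top of the fixed low dark-grey rack, partly covered at the start by its container. Origin at its centre on the rack's top, 8 mm over the table. The three marks stand in a row along their y, pitch 78 mm, in an order that changes. A rectangle of 46 mm along x by 70 mm along y.
- side_tray: Shallow fixed blue plastic tray, 290 mm along its x by 120 mm along its y, walls 5 mm thick and 14 mm high over the table, floor 5 mm thick. Origin at the centre of its underside, on the table; z up. Empty at the start, left or right of the rack; holds the three containers in a row along its x.
- board: Fixed white plastic board on the table, 210 mm along its x by 80 mm along its y, 6 mm thick. Origin at the centre of its underside, z up. Empty at the start, on the other side of the rack from the blue tray.
There are look-alikes about, which are no part of the job. Several things have the shape of the board; the one meant has the colours described above.

How it is judged:
By the outcome, as a careful person would: the job done as asked, in the order asked, and still so for the second after the job is handed in, with the robot touching nothing.
It also fails if it takes over 128 s, if anything falls off the work surface, if the arm or the gripper's body presses on something with over 40 N, if the wrist force passes 120 N, or if a joint passes its speed limit or range.

ROBOT

A 6-joint arm with a two-finger parallel gripper is mounted at the origin on the work surface. World frame = base frame: x ahead of the robot, y to its left, z up, the work surface at z = 0. Lengths are in m, angles in rad, forces in N, time in s.
With the tool pointing down it reaches from about 0.25 to 0.775 m from the base axis. Payload 4 kg.
Tool frame: the origin (TCP) lies midway between the tips of the shut fingers; the grasp point (between the pads) lies 19 mm behind it; z points along the fingers, x is the direction in which the jaws open and shut, and the axes are right-handed (so a half turn about z gives the same grasp; the last joint's range is limited). The gripper opens to 94 mm and grips with 3 to 60 N. Pads are 16 mm wide; open, the fingers measure 119 mm over their backs; the gripper's body (75 mm by 177 mm) begins 78 mm behind the grasp point.
Start: joints at [-0.103, 0.087, 1.371, -0, 1.684, -0.103], TCP at [0.55, -0, 0.171] pointing down, gripper open.
Joint ranges: [-3.1, 3.1], [-0.76, 2.03], [0.27, 2.55], [-1.08, 4.22], [0.17, 2.65], [-2.57, 2.57]. Speed limits (rad/s): [2.79, 2.79, 3.14, 3.14, 3.14, 3.14].

INTERFACE

Orientations are given as [roll, pitch, yaw] about the fixed x, y, z axes, in that order (R = Rz(yaw) Ry(pitch) Rx(roll)).
In Python, from bench import * gives the robot as it stands.
- The arm moves only by the tool send_rows, never from a script. Its argument "rows" is one flat list of numbers, 7 for each row, row after row: the shift along the world's x, y, z in mm, then the turn, a rotation vector about the world's x, y, z in degrees, then the opening, from 0 (shut) to 1 (fully open). A call has exactly 8 rows; each row shifts and turns the commanded pose from where the row before left it; what a row does not reach is not made up. A row lasts 1/8 s, in which the tool goes at most 62.5 mm and 10.7 degrees, less where a joint would pass 70% of its speed; a pose out of reach is approached as far as the arm can. A call is refused whole if a number of a shift passes 62.5 or a number of a turn 10.7, either way. A call with a gripper value outside its range is refused whole. The fingers move at their own pace and stop on an object; the grip force is fixed at half the most. Time passes only in rows, so rows that do not move let the fingers close, or fill a call up. It gives the time, the measured TCP pose, the force and the opening at its end, in the units of the state.
- get_obs(): the state, without advancing time (a new reading comes with each control period).
- snapshot(name): name is "scene" or "side" or "wrist"; returns a dict with "color" (384x512x3 uint8, red, green, blue), "intrinsics" (3x3 intrinsics, pixels), "rvec" (rotation vector, rad) and "tvec" (3), from world to camera coordinates, as OpenCV has them; the wrist camera has in their place "T_tool_cam" (4x4, takes a point from camera to tool coordinates, whose origin is the TCP and whose axes are the tool frame's). Camera axes: x right, y down, z forward; pixel columns grow to the right and rows downward; lengths in m; the calibration is good to about 2 mm. A picture is of the moment at which its call begins: read the wrist's pose just before it. There is no depth.
- close_job(): hands the job in, once; it reports no verdict.
The state is a dict: "time": time; "joint_positions": joint angles; "qvel": joint speeds; "joint_torque": joint torques, N m; "tool_pos": TCP position; "ee_rot": TCP orientation; "wrist_force": force on the tool from outside, world axes, zero at the start; "wrist_torque": the same for the moment, N m; "width": finger opening in m.
Only numpy, scipy, OpenCV 4.12 (cv2) and the standard library are available. Lean on these libraries where they do the work, as an engineer would, in place of code of your own. Each camera call takes 0.05 s, during which the arm holds its last target.

## Working session

There is one attempt and no reset: what is moved stays moved. The work goes in short steps, Python scripts to look and compute and a tool call to move; the robot and the scene stay as the last step left them, time stands still between calls to the robot, and variables do not carry over. Pictures are saved under pics/ and viewed, and the job is handed in when it is done.

Besides the shell and the picture viewer there is one more tool, called after "Request:" as name(argument=value, ...) on one line, values as JSON. send_rows: Moves the arm, as the interface text tells. Its arguments: {"type":"object","properties":{"rows":{"type":"array","items":{"type":"number"}}},"required":["rows"]}

```bash
ls; mkdir -p pics
python3 - <<'E'
from bench import *
import cv2
o=get_obs();print(o)
for n in("scene","side","wrist"):
    s=snapshot(n);cv2.imwrite(f"pics/{n}0.png",s["color"][:,:,::-1]);print(n,{k:v for k,v in s.items() if k!="color"})
E
```

```text
pics
{'time': 0.0, 'joint_positions': array([-1.03086630e-01,  8.79395896e-02,  1.37224750e+00, -5.12958133e-05,
        1.68360536e+00, -1.03110870e-01]), 'qvel': array([-0.000423  , -0.00063483,  0.00084971, -0.00062997, -0.00073898,
        0.00022838]), 'joint_torque': array([ 1.28542815e-03, -3.40182602e+01, -3.02423716e+01,  7.18220207e-02,
        3.29729996e-02, -1.13141955e-04]), 'tool_pos': array([5.49369367e-01, 4.82352965e-05, 1.69716123e-01]), 'ee_rot': array([-3.14141694e+00,  2.19336690e-03,  1.87141041e-05]), 'wrist_force': array([-0.25520097, -0.56231905,  0.35154625]), 'wrist_torque': array([-0.06358846, -0.0044132 , -0.04669378]), 'width': 0.09399668824453768}
scene {'intrinsics': array([[416.16132504,   0.        , 253.78421357],
       [  0.        , 416.16132504, 186.48238378],
       [  0.        ,   0.        ,   1.        ]]), 'rvec': array([ 1.63004601,  2.15546053, -0.692623  ]), 'tvec': array([ 0.03411563, -0.35193258,  1.34582023])}
side {'intrinsics': array([[473.90026664,   0.        , 255.6540804 ],
       [  0.        , 473.90026664, 192.01416579],
       [  0.        ,   0.        ,   1.        ]]), 'rvec': array([ 0.70779462, -2.51650681,  1.24835571]), 'tvec': array([0.44050827, 0.10930417, 1.10855447])}
wrist {'intrinsics': array([[293.99520192,   0.        , 257.75348166],
       [  0.        , 293.99520192, 189.96202605],
       [  0.        ,   0.        ,   1.        ]]), 'T_tool_cam': array([[ 9.99999442e-01,  9.93682939e-04,  3.59415669e-04,
         3.07005007e-04],
       [-1.05184702e-03,  9.68584083e-01,  2.48684073e-01,
        -7.23993978e-02],
       [-1.01011175e-04, -2.48684312e-01,  9.68584587e-01,
        -2.13936439e-01],
       [ 0.00000000e+00,  0.00000000e+00,  0.00000000e+00,
         1.00000000e+00]])}
```

View pics/scene0.png

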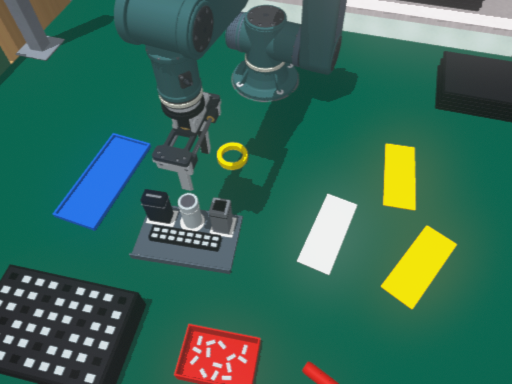

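View pics/side0.png

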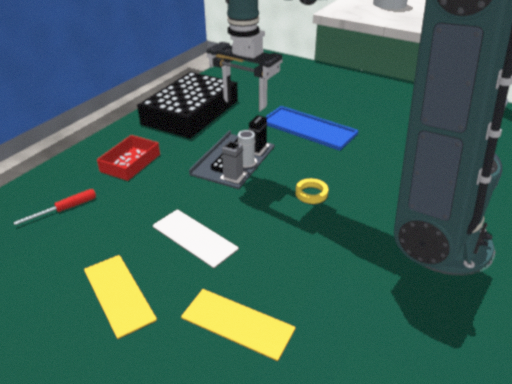

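View pics/wrist0.png

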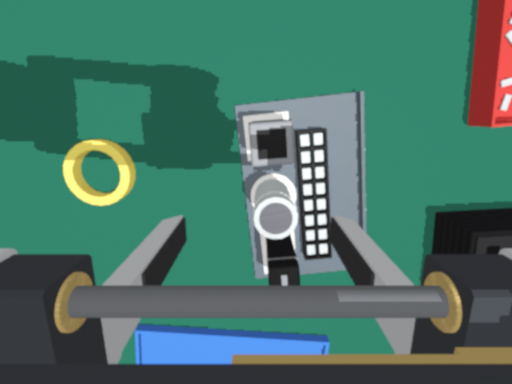

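The scene view shows the white board at (328,233), with yellow look-alikes at (400,177) and (420,267). The blue tray is at (103,180), and the red tray at (218,353) isn't ours. The rack is at (188,238) with the caddy at (157,207), tin at (190,211) and canister at (220,216). The strip is at (185,237), and the big black tray at (65,325) is another look-alike. Next I'll measure these and check close crops.

```bash
cat > h.py <<'E'
from bench import *
import cv2, numpy as np
from scipy.spatial.transform import Rotation as R
def cam(s,o=None):
    K=s["intrinsics"]
    if "rvec" in s:
        Rm=cv2.Rodrigues(np.array(s["rvec"]))[0]; return K,Rm.T,-Rm.T@np.array(s["tvec"])
    T=np.eye(4);T[:3,:3]=R.from_euler("xyz",o["ee_rot"]).as_matrix();T[:3,3]=o["tool_pos"]
    T=T@s["T_tool_cam"];return K,T[:3,:3],T[:3,3]
def ray(c,px,z):
    K,Rm,p=c;px=np.atleast_2d(px).astype(float)
    d=np.c_[(px[:,0]-K[0,2])/K[0,0],(px[:,1]-K[1,2])/K[1,1],np.ones(len(px))]@Rm.T
    t=(z-p[2])/d[:,2];return (p+t[:,None]*d)[:,:2]
def proj(c,P):
    K,Rm,p=c;q=(np.atleast_2d(P)-p)@Rm;return np.c_[K[0,0]*q[:,0]/q[:,2]+K[0,2],K[1,1]*q[:,1]/q[:,2]+K[1,2]]
def comps(m,amin=60):
    return [k for k in cv2.findContours(m.astype(np.uint8),cv2.RETR_EXTERNAL,cv2.CHAIN_APPROX_NONE)[0] if cv2.contourArea(k)>amin]
def fit(c,k,z):
    w=ray(c,k[:,0,:],z); (cx,cy),(a,b),ang=cv2.minAreaRect((w*1000).astype(np.float32))
    if a<b:a,b,ang=b,a,ang+90
    return np.round([cx,cy,a,b,(ang+90)%180-90],1)
def save(im,name,box=None,s=1):
    if box: im=im[box[1]:box[3],box[0]:box[2]]
    cv2.imwrite("pics/"+name,cv2.resize(im[:,:,::-1],None,fx=s,fy=s,interpolation=cv2.INTER_CUBIC))
E
python3 - <<'E'
from h import *
for n in("scene","side","wrist"):
    o=get_obs();s=snapshot(n);c=cam(s,o);im=s["color"];hsv=cv2.cvtColor(im,cv2.COLOR_RGB2HSV)
    H,S,V=[hsv[...,i].astype(int) for i in range(3)]
    m=(H>100)&(H<125)&(S>120)&(V>90)
    for k in comps(m,200): print(n,"blue",cv2.boundingRect(k),fit(c,k,.014))
    m=(S<45)&(V>190)
    for k in comps(m,60): print(n,"white",cv2.boundingRect(k),fit(c,k,.006))
    b={"scene":(125,180,250,275),"side":(185,110,280,190),"wrist":(220,80,380,290)}[n]
    save(im,n+"1.png",b,{"scene":6,"side":7,"wrist":2.8}[n])
E
```

```text
scene blue (53, 133, 98, 98) [ 508.8 -302.4  295.7  129.8   -4.1]
scene white (297, 194, 60, 81) [505.9 297.9 209.6  79.3  -9.6]
scene white (178, 193, 19, 17) [515.2 -65.7  49.3  46.3  20.6]
scene white (343, 12, 169, 44) [-365.8  482.4  574.2  113.   -90. ]
scene white (346, 0, 166, 30) [-498.   482.7  586.6   79.9  -89.8]
scene white (243, 0, 59, 23) [-373.6  -61.2  225.   108.2   85.7]
side blue (266, 106, 92, 44) [ 501.9 -292.8  301.7  143.6   -4.1]
side blue (0, 0, 206, 144) [1634.2 -624.8 1678.2 1037.5  -35.2]
side white (153, 210, 85, 57) [502.  301.4 210.3  81.   -9.6]
side white (258, 0, 167, 59) [  769.1 -1323.1   929.7   862.     30.9]
side white (205, 0, 28, 44) [ 1392.7 -1053.3   701.3   117.3   -52.9]
wrist blue (134, 324, 195, 41) [ 5.097e+02 -2.623e+02  2.932e+02  7.170e+01  1.000e-01]
wrist white (318, 229, 9, 10) [638.8 -86.7  13.7  11.1 -87. ]
wrist white (305, 215, 9, 11) [619.2 -66.6  14.3  11.  -79.7]
wrist white (317, 214, 9, 10) [636.2 -64.8  13.3  10.9 -87.1]
wrist white (304, 200, 9, 11) [617.6 -45.4  14.2  10.8 -87.7]
wrist white (317, 199, 8, 10) [634.4 -
[... 160 characters left out ...]
(251, 173, 47, 102) [574.7 -74.2 145.6  60.6 -83.5]
wrist white (302, 168, 9, 11) [613.1  -1.7  13.6  10.5 -87.8]
wrist white (315, 167, 9, 11) [ 6.301e+02 -3.000e-01  1.380e+01  1.050e+01 -8.720e+01]
wrist white (301, 151, 9, 12) [610.9  19.9  14.4  10.4 -87.8]
wrist white (314, 150, 9, 12) [627.6  21.3  14.4  10.3 -87.2]
wrist white (252, 149, 15, 16) [551.6  20.2  19.9  16.9 -85. ]
wrist white (300, 134, 9, 12) [608.8  41.6  14.   10.2 -87.9]
wrist white (313, 133, 10, 12) [625.9  43.   14.1  11.5 -87.3]
wrist white (251, 122, 40, 12) [565.7  57.1  50.1  10.2   6.3]
wrist white (243, 110, 46, 50) [549.9  58.   77.2  40.7  46.4]
wrist white (499, 95, 12, 15) [854.1  87.6  17.7   7.9  79. ]
```

View pics/scene1.png

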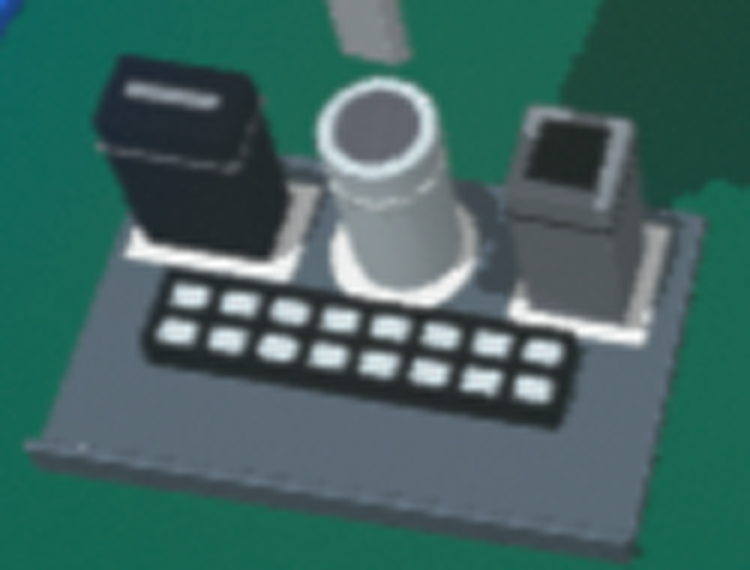

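View pics/wrist1.png

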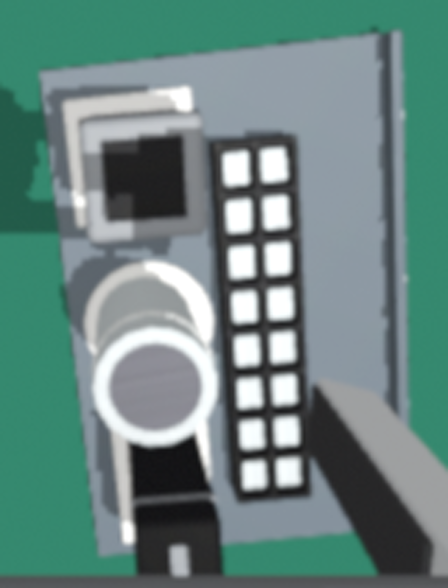

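Request:
send_rows(rows=[0,10,40,0,0,0,1,0,10,40,0,0,0,1,0,10,40,0,0,0,1,0,10,20,0,0,0,1,0,0,0,0,0,0,1,0,0,0,0,0,0,1,0,0,0,0,0,0,1,0,0,0,0,0,0,1])

```text
time: 1.3
tool_pos: [0.5497, 0.0397, 0.3097]
ee_rot: [3.142, 0.002, -0.0]
wrist_force: [0.4, 0.5, -0.4]
width: 0.094
```

Run:
```python
from h import *
o=get_obs();s=snapshot("wrist");save(s["color"],"w2.png",(200,80,400,384),1.9);save(s["color"],"w2f.png")
print(o["tool_pos"],o["ee_rot"])
for n in("scene","side"):
    q=snapshot(n);save(q["color"],n+"2.png",{"scene":(125,180,250,275),"side":(185,110,280,190)}[n],6)
```

```text
[0.54966991 0.03967438 0.30969186] [ 3.14158391e+00  2.08060366e-03 -4.73683386e-04]
```

View pics/w2f.png

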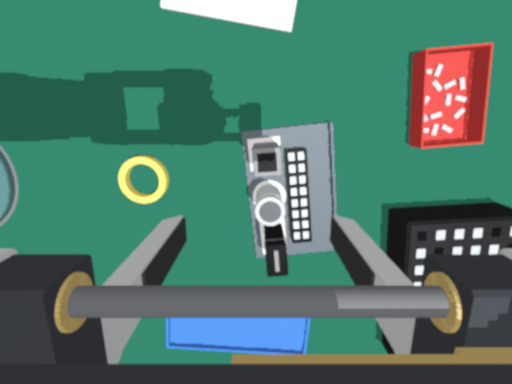

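View pics/side2.png

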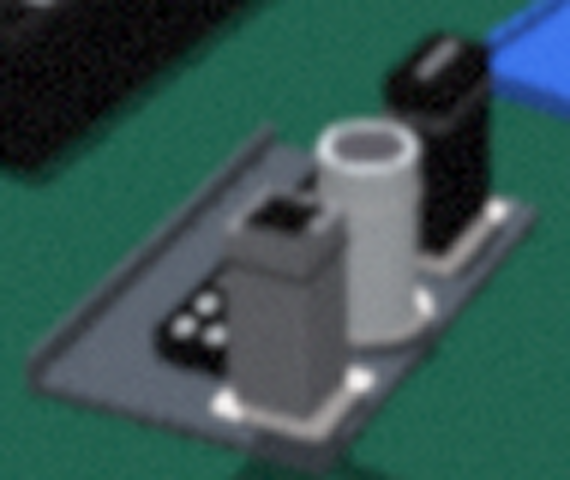

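```bash
cat > m.py <<'E'
from h import *
def strip(s,c,z,box=(270,140,330,250)):
    g=s["color"].min(2)
    m=np.zeros(g.shape,bool);x0,y0,x1,y1=box;m[y0:y1,x0:x1]=g[y0:y1,x0:x1]>150
    ks=[k for k in cv2.findContours(m.astype(np.uint8),cv2.RETR_EXTERNAL,cv2.CHAIN_APPROX_NONE)[0] if 20<cv2.contourArea(k)<250]
    px=np.array([cv2.minAreaRect(k)[0] for k in ks]);w=ray(c,px,z);return px,w
E
python3 - <<'E'
from m import *
o=get_obs();s=snapshot("wrist");c=cam(s,o)
px,w=strip(s,c,.024,(283,145,315,245))
print(len(px));(cx,cy),(a,b),ang=cv2.minAreaRect((w*1000).astype(np.float32));print(cx,cy,a,b,ang, w.mean(0))
yaw=np.radians(ang if ang<45 else ang-90);print(np.degrees(yaw))
X=np.array([np.cos(yaw),np.sin(yaw)]);Y=np.array([-X[1],X[0]])
sc=np.array([cx,cy])/1000;row=sc-.052*X
pts=[row+k*.078*Y for k in(1,0,-1)];print(np.array(pts))
for n,cc in (("wrist",c),)+tuple((n,None) for n in("scene","side")):
    q=s if cc else snapshot(n);cc=cc or cam(q);im=cv2.resize(q["color"],None,fx=6,fy=6,interpolation=cv2.INTER_CUBIC)
    def dr(p,z,sx,sy,col):
        L=np.array([np.r_[p+X*i*sx/2+Y*j*sy/2,z] for i,j in((1,1),(1,-1),(-1,-1),(-1,1))])
        P=((proj(cc,L)+.5)*6).astype(int);cv2.polylines(im,[P],True,col,1)
    dr(sc,.026,.036,.17,(255,0,0))
    for p,d in zip(pts,((.056,.056),(.06,.06),(.046,.07))): dr(p,.008,*d,(255,0,0))
    for p,d,h in zip(pts,((.042,.042),(.046,.046),(.034,.056)),(.103,.098,.103)): dr(p,h,*d,(0,255,0))
    b={"scene":(125,180,250,275),"side":(185,110,280,190),"wrist":(235,115,345,280)}[n]
    b=[v*6 for v in b];save(im[b[1]:b[3],b[0]:b[2]],n+"3.png",None,.75 if n=="wrist" else 1)
E
```

```text
18
617.5206909179688 -28.879981994628906 146.7447052001953 38.5260009765625 89.89241027832031 [ 0.62079304 -0.02635099]
-0.1075897216796875
[[ 0.56566725  0.04921753]
 [ 0.56552078 -0.02878234]
 [ 0.56537431 -0.1067822 ]]
```

```bash
cat > /tmp/p.py <<'E'
from m import *
import sys
o=get_obs();s=snapshot("wrist");c=cam(s,o)
px,w=strip(s,c,.024,(286,145,315,245))
print(np.c_[px,w*1000].round(0))
# keep the 16 in two columns
l=np.polyfit(w[:,1],w[:,0],1)
for _ in range(5):
    r=w[:,0]-np.polyval(l,w[:,1]);k=np.abs(r)<.0135;l=np.polyfit(w[k,1],w[k,0],1)
w=w[k];print(len(w))
yaw=-np.arctan(l[0]);print(np.degrees(yaw))
X=np.array([np.cos(yaw),np.sin(yaw)]);Y=np.array([-X[1],X[0]])
sc=np.array([(w@X).min()+(w@X).max(),(w@Y).min()+(w@Y).max()])/2;sc=sc[0]*X+sc[1]*Y
print("strip",sc,np.ptp(w@X),np.ptp(w@Y))
row=sc-.052*X
pts=[row+k*.078*Y for k in(1,0,-1)];print(np.array(pts))
for n,cc in (("wrist",c),)+tuple((n,None) for n in("scene","side")):
    q=s if cc else snapshot(n);cc=cc or cam(q);im=cv2.resize(q["color"],None,fx=6,fy=6,interpolation=cv2.INTER_CUBIC)
    def dr(p,z,sx,sy,col):
        L=np.array([np.r_[p+X*i*sx/2+Y*j*sy/2,z] for i,j in((1,1),(1,-1),(-1,-1),(-1,1))])
        P=((proj(cc,L)+.5)*6).astype(int);cv2.polylines(im,[P],True,col,1)
    dr(sc,.026,.036,.17,(255,0,0))
    for p,d in zip(pts,((.056,.056),(.06,.06),(.046,.07))): dr(p,.008,*d,(255,0,0))
    for p,d,h in zip(pts,((.042,.042),(.046,.046),(.034,.056)),(.103,.098,.103)): dr(p,h,*d,(0,255,0))
    b={"scene":(125,180,250,275),"side":(185,110,280,190),"wrist":(235,115,345,280)}[n]
    b=[v*6 for v in b];save(im[b[1]:b[3],b[0]:b[2]],n+"3.png",None,.75 if n=="wrist" else 1)
E
PYTHONPATH=. python3 /tmp/p.py
```

```text
Traceback (most recent call last):
  File "m.py", line 1, in <module>
    from h import *
  File "h.py", line 1, in <module>
    from bench import *
ModuleNotFoundError: No module named 'bench'
```

```bash
cat /tmp/p.py | python3 -
```

```text
[[ 296.  236.  621. -102.]
 [ 305.  234.  637. -100.]
 [ 295.  224.  618.  -81.]
 [ 304.  224.  634.  -79.]
 [ 294.  214.  616.  -60.]
 [ 304.  213.  633.  -59.]
 [ 294.  203.  614.  -40.]
 [ 302.  202.  630.  -38.]
 [ 302.  190.  628.  -17.]
 [ 293.  191.  613.  -18.]
 [ 292.  180.  610.    2.]
 [ 301.  179.  626.    4.]
 [ 291.  168.  608.   23.]
 [ 300.  167.  624.   25.]
 [ 290.  156.  606.   43.]
 [ 300.  156.  622.   45.]
 [ 308.  158.  637.   39.]]
16
5.646700028191802
strip [ 0.62126891 -0.02883147] 0.017323092497992576 0.14605937724356624
[[ 0.56184651  0.04367355]
 [ 0.56952124 -0.03394796]
 [ 0.57719598 -0.11156946]]
```

View pics/wrist3.png

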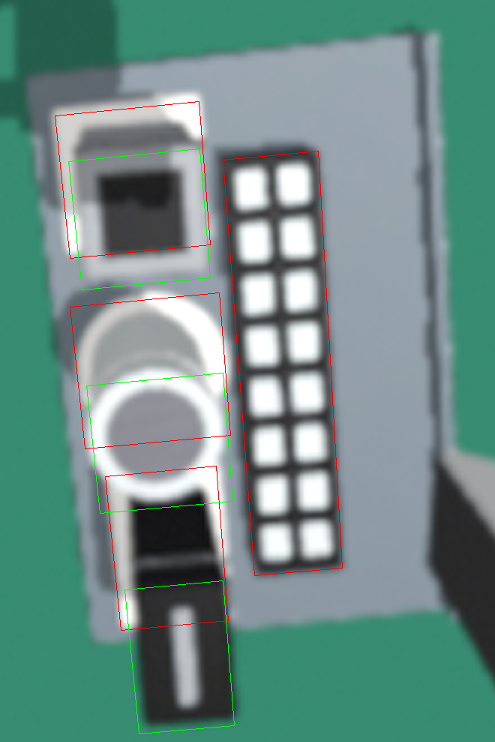

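View pics/scene3.png

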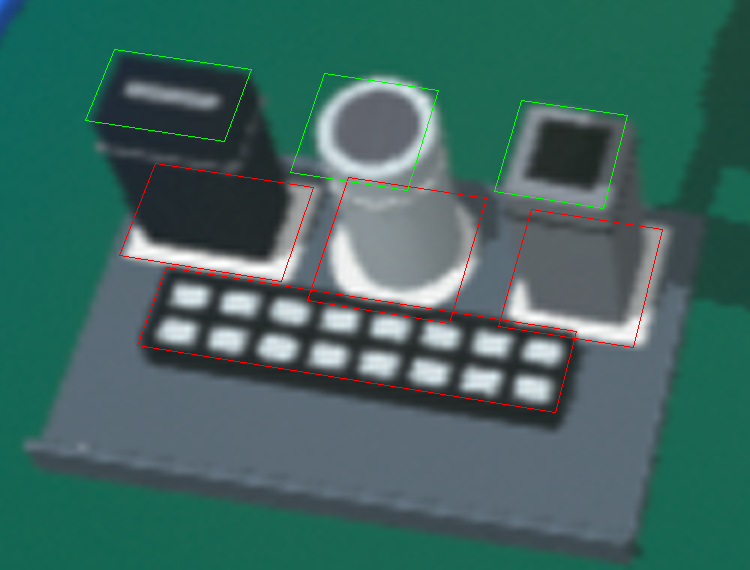

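View pics/side3.png

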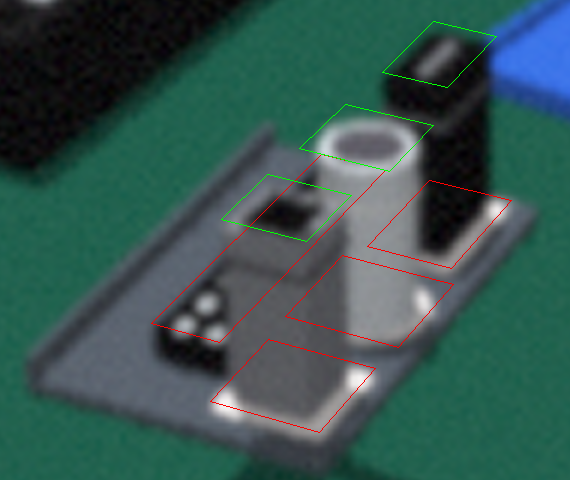

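The crops confirm the choice. In the wrist crop the canister is at the top, the tin in the middle and the caddy at the bottom, with the strip to their right and the rail at the far right. I measured the rack's yaw as 5.6°. The marks come out at about square (561,46), round (569,-31) and oblong (576,-109) mm. The tray is at about (505,-298) mm and the board at about (504,300) mm with yaw -9.6°. I'll start with the caddy.

Request:
send_rows(rows=[7,-38,-40,0,0,5.6,1,7,-38,-40,0,0,0,1,7,-37,-40,0,0,0,1,6,-37,-30,0,0,0,1,0,0,0,0,0,0,1,0,0,-30,0,0,0,1,0,0,-40,0,0,0,1,0,0,-38,0,0,0,1])

```text
time: 2.75
tool_pos: [0.5783, -0.109, 0.0539]
ee_rot: [3.141, -0.004, 0.099]
wrist_force: [-0.2, 0.6, -0.1]
width: 0.0938
```

Request:
send_rows(rows=[0,0,0,0,0,0,0.5,0,0,0,0,0,0,0,0,0,0,0,0,0,0,0,0,0,0,0,0,0,0,0,0,0,0,0,0,0,0,0,0,0,0,0,0,0,0,0,0,0,0,0,0,0,0,0,0,0])

```text
time: 3.75
tool_pos: [0.5772, -0.11, 0.0531]
ee_rot: [3.142, -0.0, 0.098]
wrist_force: [0.5, -0.2, 1.4]
width: 0.0336
```

Run:
```python
from h import *
o=get_obs();print(o["width"],o["tool_pos"],o["wrist_force"]);s=snapshot("wrist");save(s["color"],"w4.png");q=snapshot("scene");save(q["color"],"s4.png",(100,120,300,280),4)
```

```text
0.03362962330431768 [ 0.57720771 -0.11003616  0.05305711] [ 0.49375407 -0.18636654  1.41995564]
```

View pics/s4.png

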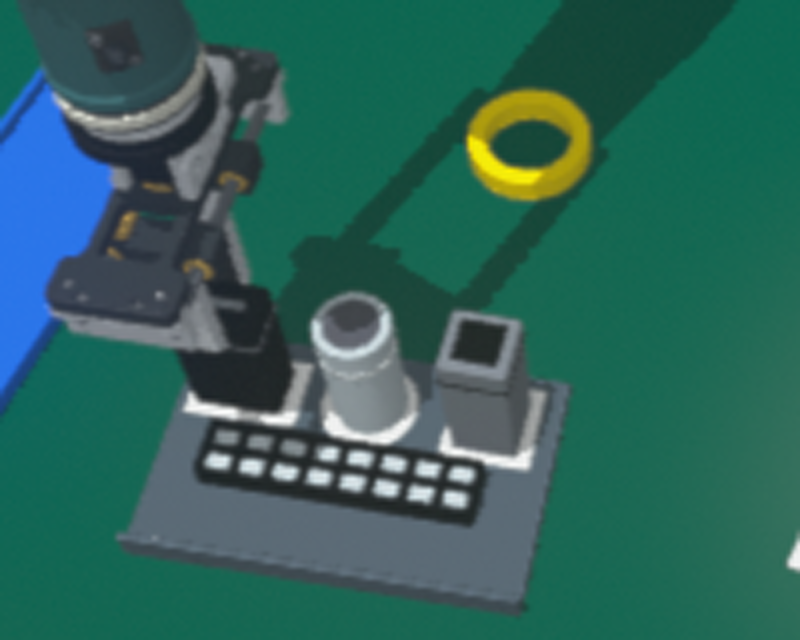

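View pics/w4.png

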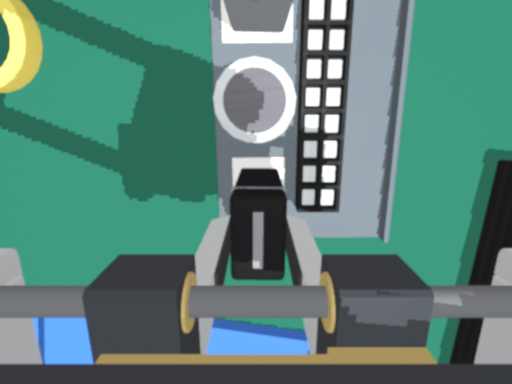

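The scene and wrist views show the caddy between the pads (wrist pixel 258,230), with an opening of 33.6 mm. Next I'll carry it to the tray's far slot.

Request:
send_rows(rows=[0,0,15,0,0,0,0,0,0,45,0,0,0,0,3,-35,0,0,0,0,0,4,-40,0,0,0,0,0,4,-42,0,0,0,0,0,4,-42,0,0,0,0,0,3,-35,0,0,0,0,0,0,0,-15,0,0,0,0])

```text
time: 4.85
tool_pos: [0.5953, -0.3073, 0.0989]
ee_rot: [3.139, -0.002, 0.094]
wrist_force: [-0.8, 1.1, -2.8]
width: 0.0339
```

Run:
```python
from h import *
o=get_obs();print(o["width"],o["tool_pos"],o["wrist_force"]);s=snapshot("wrist");c=cam(s,o);im=s["color"];save(im,"w5.png");q=snapshot("scene");save(q["color"],"s5.png",(20,80,260,260),3.3)
hsv=cv2.cvtColor(q["color"],cv2.COLOR_RGB2HSV);
for n,y,x in(("a",110,130),):pass
# marks now visible in scene
m=(hsv[...,1]<50)&(hsv[...,2]>185)
for k in comps(m,40):print(cv2.boundingRect(k),fit(cam(q),k,.0086))
```

```text
0.03385316830244076 [ 0.59529322 -0.3072918   0.09890386] [-0.80110264  1.08400504 -2.8451623 ]
(85, 374, 10, 9) [961.8 -99.2  16.5  14.1 -86.3]
(54, 366, 10, 9) [ 965.7 -166.4   15.7   14.4  -88.7]
(39, 362, 10, 9) [ 967.9 -199.8   15.9   13.9  -86.4]
(24, 358, 10, 9) [ 969.6 -232.7   16.1   14.   -86.3]
(77, 353, 10, 9) [ 931.3 -134.6   15.9   14.6  -84.7]
(62, 350, 10, 8) [ 933.4 -168.    16.    13.9  -88.7]
(47, 346, 10, 9) [ 935.4 -201.6   15.2   14.1  -87.4]
(99, 341, 9, 8) [ 897.1 -103.1   16.    13.9  -87.1]
(18, 339, 10, 8) [ 939.5 -268.2   15.6   13.7  -86.7]
(69, 334, 10, 8) [ 901.  -170.1   15.4   14.3  -88.6]
(180, 218, 24, 13) [580.7 -31.2  59.2  26.8 -89.4]
(146, 207, 32, 20) [ 576.9 -108.6   70.8   46.2  -84. ]
(297, 194, 60, 81) [507.2 298.  209.3  79.8  -9.6]
(178, 193, 19, 17) [516.7 -64.7  49.3  46.2  20.6]
(320, 0, 192, 56) [-419.5  432.8  683.9  227.7   90. ]
(151, 0, 105, 13) [-319.1 -330.9  400.3   79.2  -75.4]
```

View pics/s5.png

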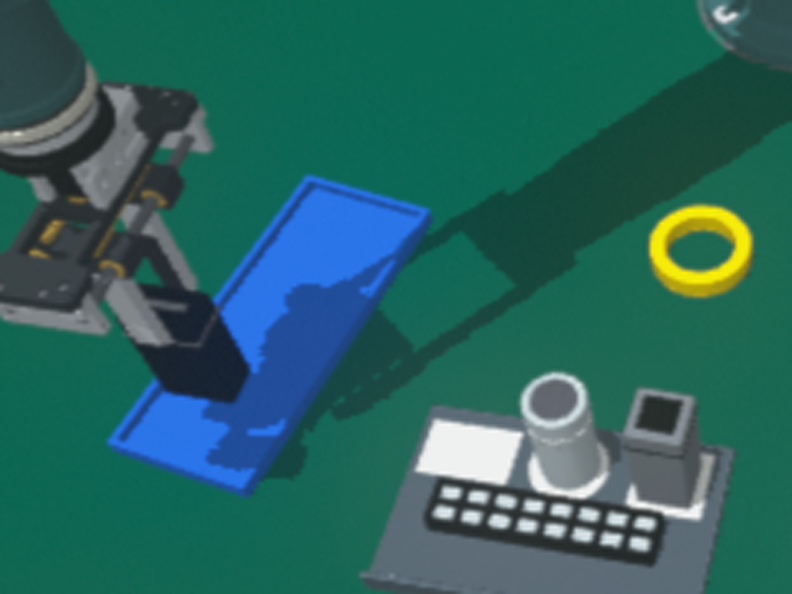

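View pics/w5.png

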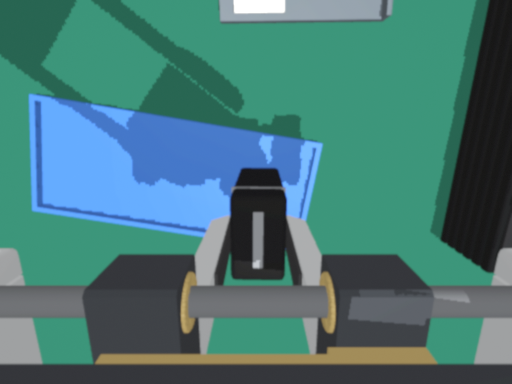

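Run:
```python
from h import *
o=get_obs();s=snapshot("wrist");c=cam(s,o)
w=ray(c,[(321.5,143.5),(29.5,94.5),(33,210)],.014);print(w*1000, "mid of diagonal",(w[0]+w[2])*500)
```

```text
[[ 652.18280558 -252.06845399]
 [ 366.48121907 -233.47086952]
 [ 359.53695405 -351.07923986]] mid of diagonal [ 505.85987982 -301.57384692]
```

Request:
send_rows(rows=[0,0,-30,0,0,0,0,0,0,-14,0,0,0,0,0,0,-3,0,0,0,0,0,0,0,0,0,0,0,0,0,0,0,0,0,0.7,0,0,0,0,0,0,0.8,0,0,0,0,0,0,0.8,0,0,50,0,0,0,0.8])

```text
time: 6.0
tool_pos: [0.5919, -0.3022, 0.0957]
ee_rot: [-3.135, 0.009, 0.098]
wrist_force: [0.3, -0.8, 0.5]
width: 0.0703
```

Request:
send_rows(rows=[0,0,40,0,0,0,0.9,-5,50,0,0,0,0,0.9,-5,58,0,0,0,0,0.9,-5,58,0,0,0,0,0.9,-5,58,0,0,0,0,0.9,-6,49,0,0,0,0,0.9,0,0,0,0,0,0,0.9,0,0,-30,0,0,0,0.9])

```text
time: 7.0
tool_pos: [0.5716, -0.0315, 0.1142]
ee_rot: [3.139, -0.008, 0.099]
wrist_force: [0.4, 0.3, -0.8]
width: 0.0846
```

Run:
```python
from h import *
o=get_obs();print(o["width"],o["tool_pos"]);s=snapshot("wrist");c=cam(s,o);im=s["color"];save(im,"w6.png");q=snapshot("scene");save(q["color"],"s6.png",(20,80,260,260),3.3)
```

```text
0.08459999689063576 [ 0.57159336 -0.03153903  0.11418503]
```

View pics/s6.png

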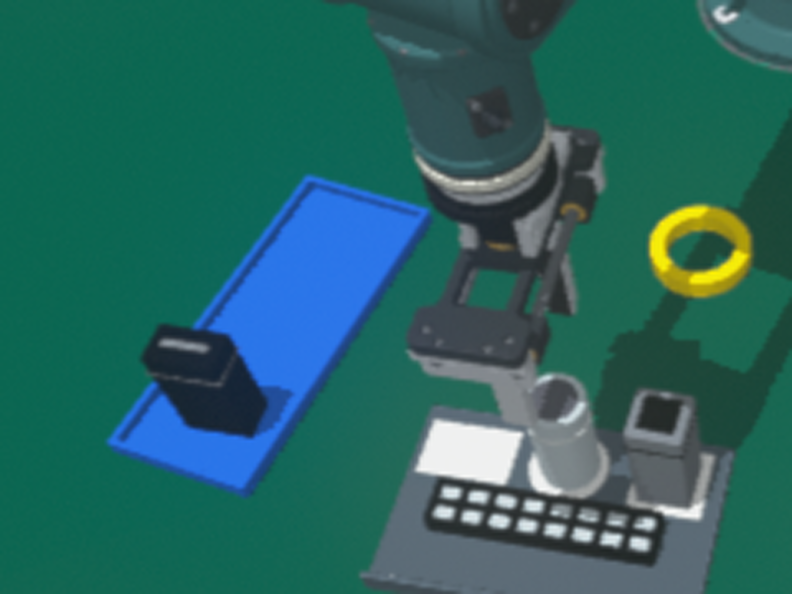

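View pics/w6.png

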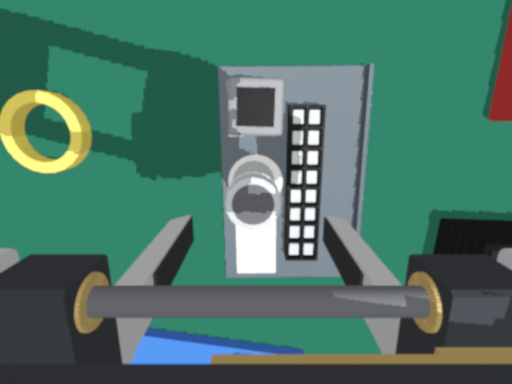

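The caddy is standing in the tray (crop pixel 205,380), and the tin is centred between the fingers. I'll go down and grip it.

Request:
send_rows(rows=[0,0,-30,0,0,0,0.9,0,0,-28,0,0,0,0.9,0,0,0,0,0,0,0.6,0,0,0,0,0,0,0,0,0,0,0,0,0,0,0,0,0,0,0,0,0,0,0,0,0,0,0,0,0,0,0,0,0,0,0])

```text
time: 8.1
tool_pos: [0.5695, -0.0311, 0.054]
ee_rot: [3.141, -0.001, 0.098]
wrist_force: [-0.5, -0.2, 4.1]
width: 0.044
```

Run:
```python
from h import *
o=get_obs();print(o["width"],o["wrist_force"]);s=snapshot("wrist");save(s["color"],"w7.png");q=snapshot("side");save(q["color"],"s7.png",(170,60,300,190),4.5)
```

```text
0.043959298370681424 [-0.45868965 -0.22291137  4.14929829]
```

View pics/s7.png

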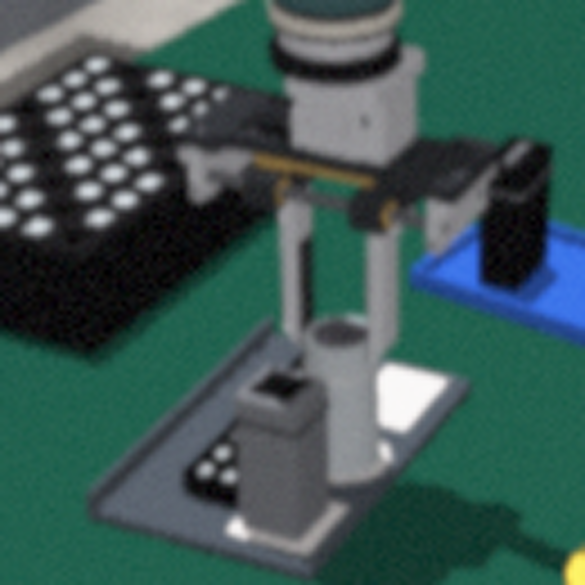

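View pics/w7.png

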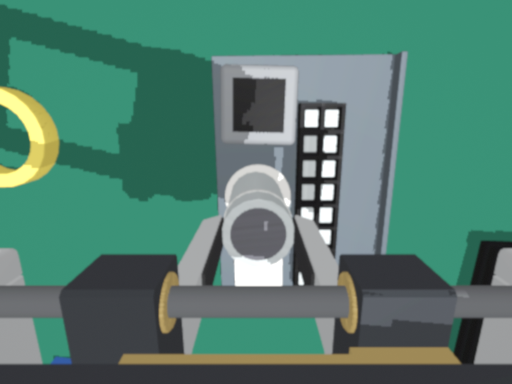

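Request:
send_rows(rows=[0,0,15,0,0,0,0,0,0,45,0,0,0,0,-9,-38,0,0,0,0,0,-11,-48,0,0,0,0,0,-12,-50,0,0,0,0,0,-12,-50,0,0,0,0,0,-11,-48,0,0,0,0,0,-8,-36,0,0,0,0,0])

```text
time: 9.2
tool_pos: [0.5051, -0.3028, 0.1125]
ee_rot: [-3.141, 0.001, 0.096]
wrist_force: [1.0, -0.0, -2.1]
width: 0.044
```

Request:
send_rows(rows=[0,0,-25,0,0,0,0,0,0,-25,0,0,0,0,0,0,-12,0,0,0,0,0,0,0,0,0,0,0,0,0,0,0,0,0,0.75,0,0,0,0,0,0,0.75,0,0,10,0,0,0,0.75,0,0,60,0,0,0,0.75])

```text
time: 10.2
tool_pos: [0.5033, -0.299, 0.117]
ee_rot: [-3.134, 0.008, 0.098]
wrist_force: [1.1, -1.2, 0.4]
width: 0.0704
```

Run:
```python
from h import *
o=get_obs();print(o["width"],o["wrist_force"]);q=snapshot("scene");save(q["color"],"s8.png",(20,80,260,260),3.3)
```

```text
0.0704121782137622 [ 1.11000743 -1.15013821  0.41888678]
```

View pics/s8.png

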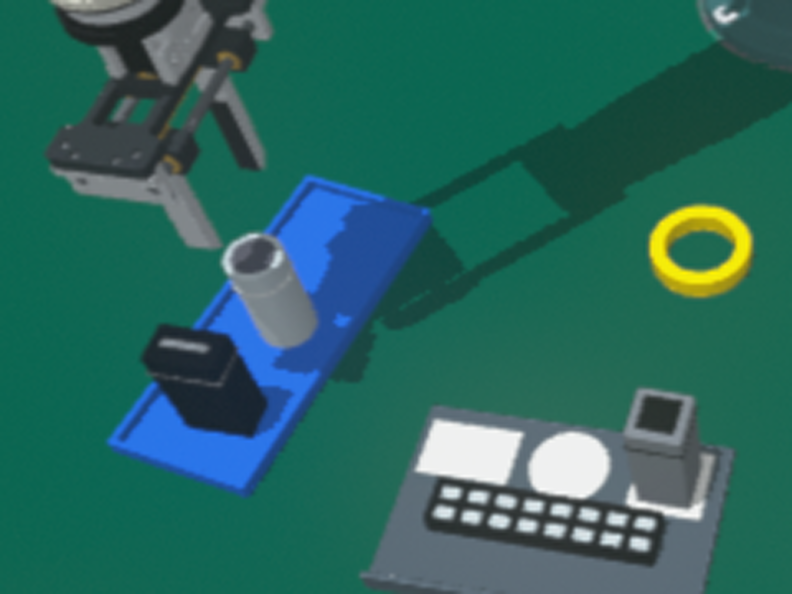

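The tin is standing in the middle of the tray (crop pixel 270,290). Next is the canister.

Request:
send_rows(rows=[7,45,20,0,0,0,0.9,8,50,0,0,0,0,0.9,8,55,0,0,0,0,0.9,8,55,0,0,0,0,0.9,8,52,0,0,0,0,0.9,8,50,0,0,0,0,0.9,8,40,0,0,0,0,0.9,0,0,-20,0,0,0,0.9])

```text
time: 11.25
tool_pos: [0.5633, 0.0491, 0.124]
ee_rot: [-3.142, -0.007, 0.102]
wrist_force: [0.8, 0.1, -0.2]
width: 0.085
```

```bash
cat > mk.py <<'E'
from h import *
o=get_obs();print(o["tool_pos"],o["ee_rot"]);s=snapshot("wrist");c=cam(s,o);save(s["color"],"w9.png")
g=s["color"].min(2);m=g>190
for k in comps(m,15):
    x,y,w,h=cv2.boundingRect(k)
    f=fit(c,k,.0086)
    if f[2]<90:print((x,y,w,h),f,cv2.contourArea(k))
E
cat mk.py|python3 -
```

```text
[0.56330902 0.04911104 0.12398337] [-3.14155492 -0.00701023  0.10238151]
(238, 317, 36, 9) [ 581.2 -138.9   45.8   12.2    5.6] 269.0
(237, 276, 38, 10) [575.2 -79.9  46.6  12.7   5.7] 320.0
(301, 271, 9, 10) [636.1 -66.8  12.9  10.  -82. ] 69.0
(288, 271, 8, 10) [619.3 -68.5  12.8   8.8 -82.6] 62.0
(302, 255, 9, 10) [634.2 -44.9  12.5   9.9 -81.9] 69.5
(288, 255, 9, 10) [617.  -46.6  12.4   9.9 -82.6] 70.5
(303, 239, 9, 10) [632.3 -23.6  12.2   9.7 -81.9] 70.0
(289, 239, 9, 10) [615.3 -25.3  12.1   9.7 -82.6] 70.0
(230, 228, 51, 40) [570.  -36.   61.   51.4   3.7] 1607.0
(303, 222, 10, 11) [629.8  -2.4  13.1  10.8 -81.9] 84.5
(289, 222, 10, 11) [613.   -4.1  12.8  10.9 -84.2] 81.0
(304, 204, 10, 12) [627.8  19.5  13.9  10.6 -81.8] 93.5
(290, 204, 9, 12) [610.8  17.8  13.9   9.5 -82.5] 87.5
(249, 187, 24, 4) [568.8  39.2  26.6   3.6   5.8] 45.0
(305, 186, 10, 12) [625.6  41.3  13.2  10.7 -84.2] 93.5
(290, 186, 10, 12) [608.4  39.6  13.4  10.5 -82.5] 96.0
(505, 166, 7, 14) [849.3  86.   15.5   6.8 -71.9] 42.5
(231, 159, 48, 19) [559.5  62.3  53.6  20.7   5.9] 285.0
```

View pics/w9.png

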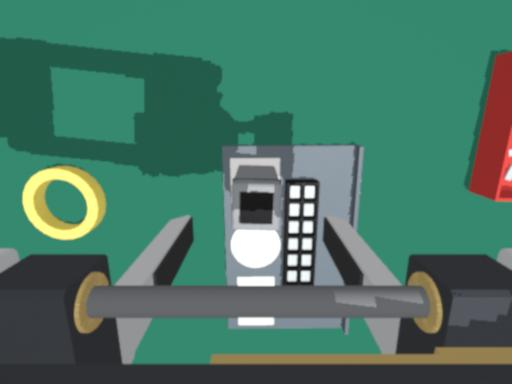

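Request:
send_rows(rows=[0,0,-35,0,0,0,0.9,0,0,-33,0,0,0,0.9,0,0,0,0,0,0,0.6,0,0,0,0,0,0,0,0,0,0,0,0,0,0,0,0,0,0,0,0,0,0,0,0,0,0,0,0,0,0,0,0,0,0,0])

```text
time: 12.3
tool_pos: [0.5618, 0.046, 0.054]
ee_rot: [3.141, -0.002, 0.098]
wrist_force: [0.6, -0.1, 4.6]
width: 0.0417
```

Run:
```python
from h import *
o=get_obs();print(o["width"],o["tool_pos"],o["wrist_force"]);s=snapshot("wrist");save(s["color"],"w10.png")
```

```text
0.04168762079281874 [0.5617688  0.04601175 0.05397961] [ 0.60396087 -0.12459755  4.63133143]
```

View pics/w10.png

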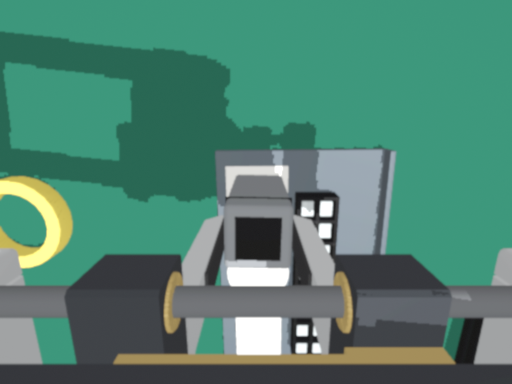

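The canister is held squarely (pixel 258,240), with an opening of 41.7 mm. I'll carry it to the near slot.

Request:
send_rows(rows=[0,0,15,0,0,0,0,0,0,45,0,0,0,0,-12,-30,0,0,0,0,0,-20,-46,0,0,0,0,0,-22,-52,0,0,0,0,0,-23,-52,0,0,0,0,0,-23,-52,0,0,0,0,0,-22,-52,0,0,0,0,0])

```text
time: 13.35
tool_pos: [0.4377, -0.2392, 0.1129]
ee_rot: [-3.141, 0.0, 0.098]
wrist_force: [1.1, 0.1, -2.1]
width: 0.0418
```

Request:
send_rows(rows=[-15,-38,0,0,0,0,0,-8,-20,-5,0,0,0,0,0,0,-30,0,0,0,0,0,0,-24,0,0,0,0,0,0,-3,0,0,0,0,0,0,0,0,0,0,0,0,0,0,0,0,0,0.75,0,0,0,0,0,0,0.75])

```text
time: 14.35
tool_pos: [0.4167, -0.2965, 0.0522]
ee_rot: [3.14, -0.002, 0.098]
wrist_force: [0.2, -0.1, -0.2]
width: 0.0582
```

Request:
send_rows(rows=[0,0,20,0,0,0,0.75,0,0,60,0,0,0,0.75,30,40,20,0,0,0,0.65,38,50,0,0,0,0,0.65,38,50,0,0,0,0,0.65,38,50,0,0,0,0,0.65,36,46,0,0,0,0,0.65,24,32,0,0,0,0,0.65])

```text
time: 15.35
tool_pos: [0.6209, -0.0262, 0.1515]
ee_rot: [3.141, -0.001, 0.1]
wrist_force: [0.3, -0.2, 0.1]
width: 0.061
```

Request:
send_rows(rows=[0,0,0,0,0,0,0.65,0,0,-40,0,0,0,0.65,0,0,-10,0,0,0,0.65,0,0,0,0,0,0,0.65,0,0,0,0,0,0,0.65,0,0,0,0,0,0,0.65,0,0,0,0,0,0,0.65,0,0,0,0,0,0,0.65])

```text
time: 16.35
tool_pos: [0.6196, -0.0288, 0.1013]
ee_rot: [3.141, -0.001, 0.098]
wrist_force: [-0.3, 0.4, -0.3]
width: 0.0609
```

```bash
cat mk.py|python3 -
python3 - <<'E'
from h import *
q=snapshot("scene");save(q["color"],"s11.png",(20,80,260,260),3.3)
hsv=cv2.cvtColor(q["color"],cv2.COLOR_RGB2HSV)
m=(hsv[...,1]<50)&(hsv[...,2]>170)
for k in comps(m,100):
    f=fit(cam(q),k,.0086)
    if f[2]<90:print(f)
E
```

```text
[ 0.61963706 -0.02875234  0.10131015] [ 3.14141974e+00 -6.77966308e-04  9.77407986e-02]
(262, 248, 10, 11) [ 638.  -107.9   12.5   10.3  -84.1] 86.0
(247, 248, 10, 11) [ 621.  -109.6   12.5   10.3  -84.4] 84.5
(263, 229, 9, 12) [636.2 -85.3  13.3   9.  -84.1] 86.0
(247, 229, 10, 12) [618.9 -87.1  13.2  10.1 -84.4] 93.5
(198, 220, 38, 58) [ 580.  -108.9   70.4   43.6  -84.4] 1562.0
(263, 211, 10, 12) [634.4 -64.1  12.8   9.9 -84.4] 91.5
(247, 211, 10, 12) [616.9 -65.8  12.8  10.  -84.4] 97.5
(263, 192, 10, 12) [632.1 -42.4  12.4   9.8 -84.1] 97.0
(247, 192, 10, 12) [614.8 -44.1  12.4   9.8 -84.4] 98.0
(183, 156, 57, 54) [569.5 -32.9  58.7  58.7  49.7] 2295.5
(246, 151, 6, 14) [607.7  -1.1  13.7   5.2 -84.7] 58.5
(263, 108, 11, 14) [623.3  44.3  12.8  10.1 -84.1] 127.0
(246, 108, 11, 14) [606.2  42.6  12.7  10.2 -84.4] 129.0
(495, 84, 15, 20) [852.4  87.4  18.2   7.4  80.3] 121.5
(178, 77, 58, 58) [562.1  46.2  55.9  54.9   6.1] 3020.5
(499, 64, 13, 10) [848.4 110.4  11.6   7.2  16.6] 81.5
[569.6 -44.9  51.9  33.2  16.7]
[ 449.2 -361.    47.5   46.5  -14.2]
```

View pics/s11.png

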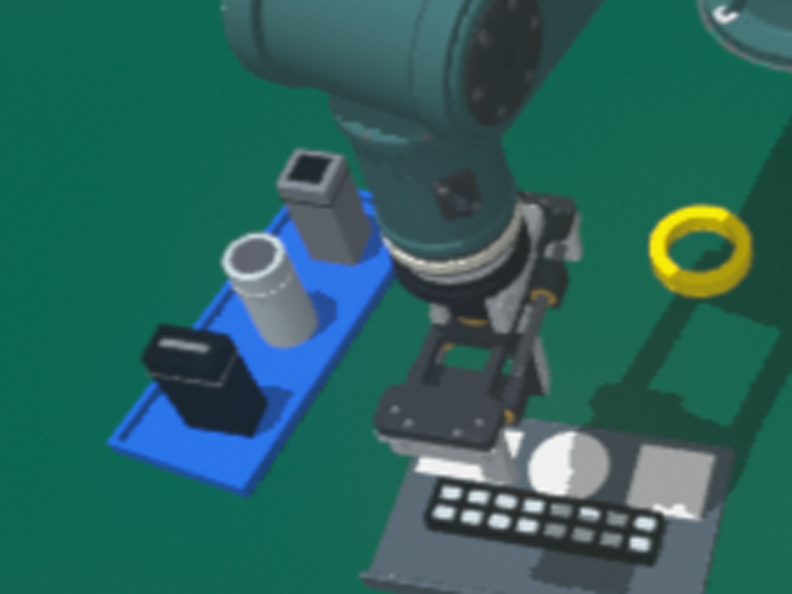

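View pics/w9.png

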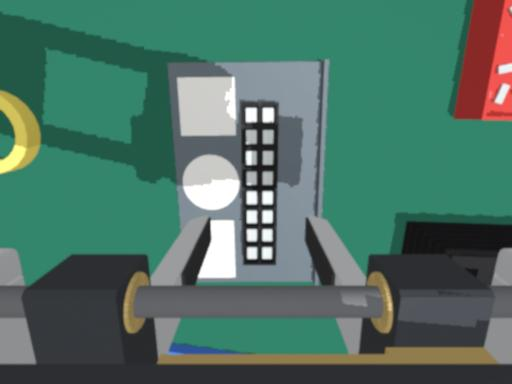

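All three containers are standing in the tray, with the near-side slot filled at (325,210) in the crop. The strip lies at (621.6,-28.8) mm between the fingers, and the marks are at square (562,46), round (570,-32) and oblong (577,-109) mm. I'll go down on the strip.

Request:
send_rows(rows=[1.5,-0.5,-30,0,0,0,0.65,0,0,-30,0,0,0,0.65,0,0,-15,0,0,0,0.65,0,0,-8,0,0,0,0.65,0,0,-5,0,0,0,0.65,0,0,-1,0,0,0,0.65,0,0,0,0,0,0,0.65,0,0,0,0,0,0,0.5])

```text
time: 17.45
tool_pos: [0.6214, -0.0293, 0.0126]
ee_rot: [3.141, -0.001, 0.098]
wrist_force: [0.9, -0.7, 0.2]
width: 0.0545
```

Request:
send_rows(rows=[0,0,0,0,0,0,0.3,0,0,0,0,0,0,0,0,0,0,0,0,0,0,0,0,0,0,0,0,0,0,0,0,0,0,0,0,0,0,0,0,0,0,0,0,0,0,0,0,0,0,0,0,0,0,0,0,0])

```text
time: 18.45
tool_pos: [0.621, -0.0292, 0.0119]
ee_rot: [-3.142, -0.0, 0.098]
wrist_force: [0.1, -0.0, -0.3]
width: 0.0005
```

```bash
cat mk.py|python3 -|head -1;python3 - <<'E'
from h import *
print(get_obs()["wrist_force"])
q=snapshot("side");save(q["color"],"s12.png",(170,60,300,190),4.5)
E
```

```text
[ 0.62097032 -0.02921867  0.01189743] [-3.14156928e+00 -7.55449171e-05  9.77416860e-02]
[-1.0621767  -1.04057772 -0.13588437]
```

View pics/s12.png

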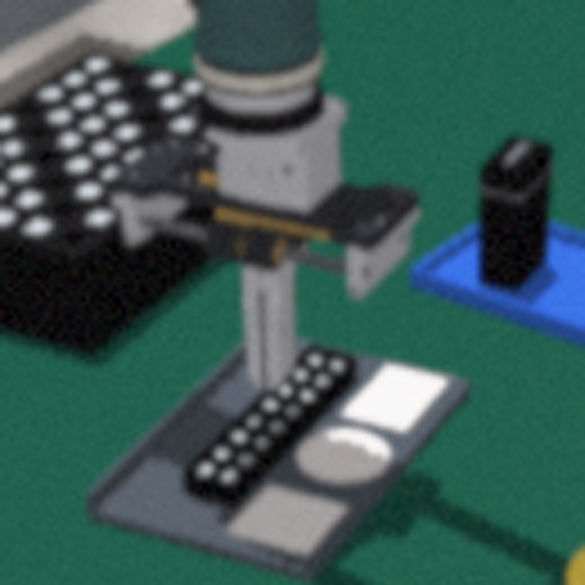

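View pics/w9.png

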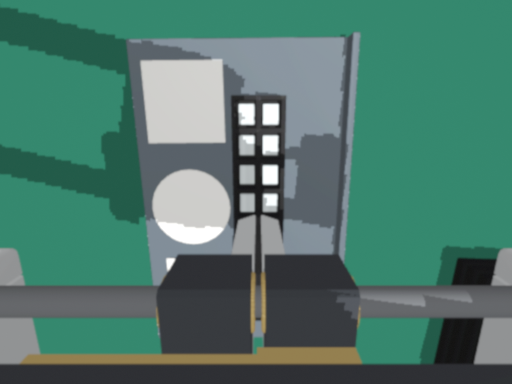

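Run:
```python
from h import *
q=snapshot("side");c=cam(q)
P=[(.621,-.029,.012),(.621,-.029,.026),(.621,-.029,.045)]
print((proj(c,P)-[170,60])*4.5, get_obs()["width"])
save(q["color"],"s13.png",(195,105,260,175),10)
q=snapshot("scene");c=cam(q);print((proj(c,P)-[130,190])*7);save(q["color"],"s14.png",(130,170,245,270),6)
```

```text
[[271.37272555 423.99352448]
 [270.60424421 405.6078286 ]
 [269.54601692 380.29004361]] 0.0008272773028965502
[[383.78572176 339.87237657]
 [377.57288961 320.4690679 ]
 [368.90712931 293.40501434]]
```

View pics/s13.png

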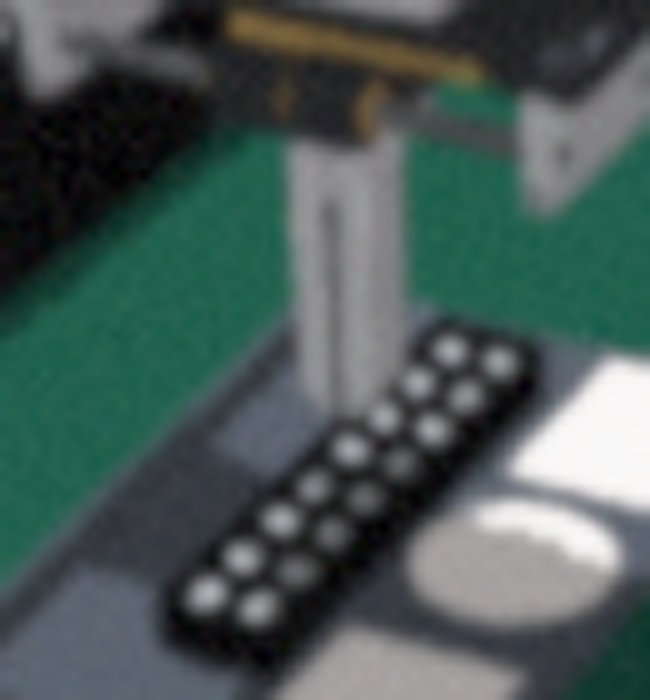

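View pics/s14.png

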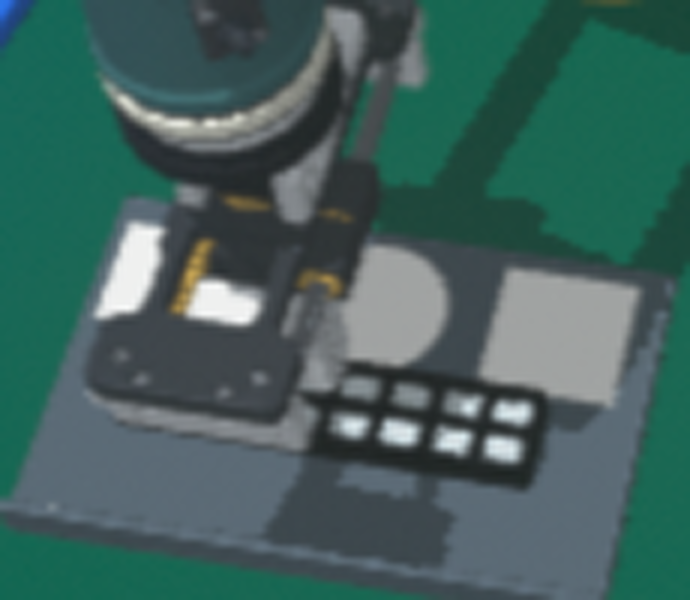

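The opening reads 0.5 mm, so nothing was gripped. In the side view the finger bottoms end well above the strip (crop pixel 340,405), which suggests the real tips sit higher than the stated TCP. I'll open the gripper and triangulate the tips before going lower.

Request:
send_rows(rows=[0,0,0,0,0,0,0.65,0,0,0,0,0,0,0.65,0,0,0,0,0,0,0.65,0,0,0,0,0,0,0.65,0,0,0,0,0,0,0.65,0,0,0,0,0,0,0.65,0,0,0,0,0,0,0.65,0,0,0,0,0,0,0.65])

```text
time: 19.65
tool_pos: [0.621, -0.0292, 0.0119]
ee_rot: [3.142, -0.0, 0.098]
wrist_force: [-0.1, 0.3, -1.0]
width: 0.0611
```

Run:
```python
from h import *
o=get_obs();print(o["tool_pos"],o["width"])
q=snapshot("side");save(q["color"],"s15.png",(195,95,265,175),8)
q=snapshot("scene");save(q["color"],"s16.png",(130,150,230,260),6)
q=snapshot("wrist");save(q["color"],"w16.png")
```

```text
[ 0.62095365 -0.02924415  0.0118758 ] 0.06105149459945998
```

View pics/s15.png

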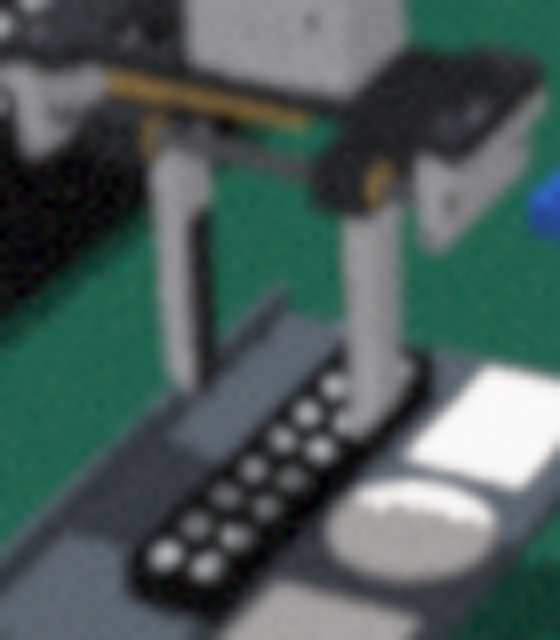

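View pics/s16.png

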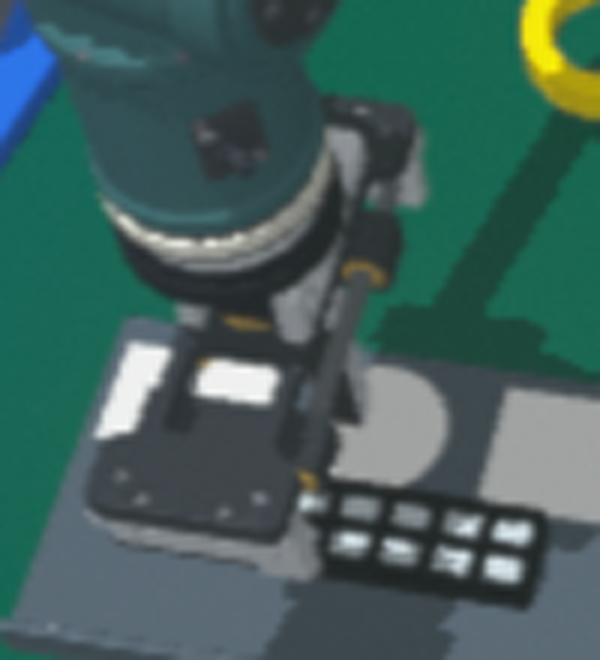

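View pics/w16.png

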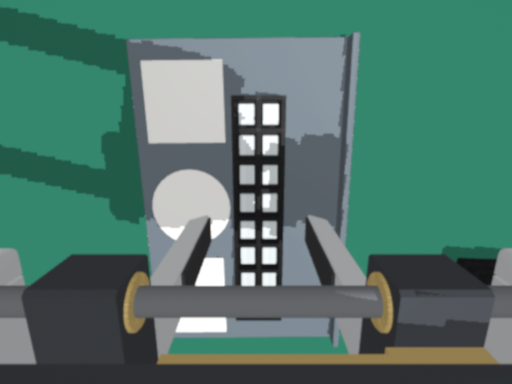

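The wrist view puts the open fingertips at (212,216) and (304,216). They're about 30–34 mm above the stated TCP, and the side view agrees (tips at z ≈ 45–49 mm). So the real fingers are that much shorter than described, and the containers were held by their upper part. I'll lower in small steps while watching force and images.

Request:
send_rows(rows=[0,0,-4,0,0,0,0.65,0,0,-4,0,0,0,0.65,0,0,-4,0,0,0,0.65,0,0,-3,0,0,0,0.65,0,0,-3,0,0,0,0.65,0,0,-3,0,0,0,0.65,0,0,0,0,0,0,0.65,0,0,0,0,0,0,0.65])

```text
time: 20.8
tool_pos: [0.6211, -0.0292, -0.009]
ee_rot: [3.142, -0.0, 0.098]
wrist_force: [0.8, 0.6, -0.1]
width: 0.061
```

Run:
```python
from h import *
o=get_obs();print(o["tool_pos"],o["width"],o["wrist_force"])
q=snapshot("side");save(q["color"],"s17.png",(195,95,265,175),8)
q=snapshot("wrist");save(q["color"],"w17.png",(140,80,380,260),3.3)
```

```text
[ 0.62108925 -0.02923993 -0.00895274] 0.06104297161645244 [ 0.83687038  0.56644566 -0.13973536]
```

View pics/s17.png

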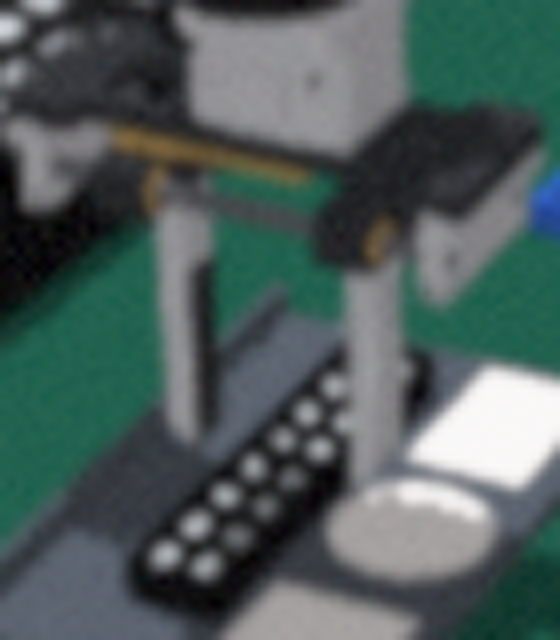

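View pics/w17.png

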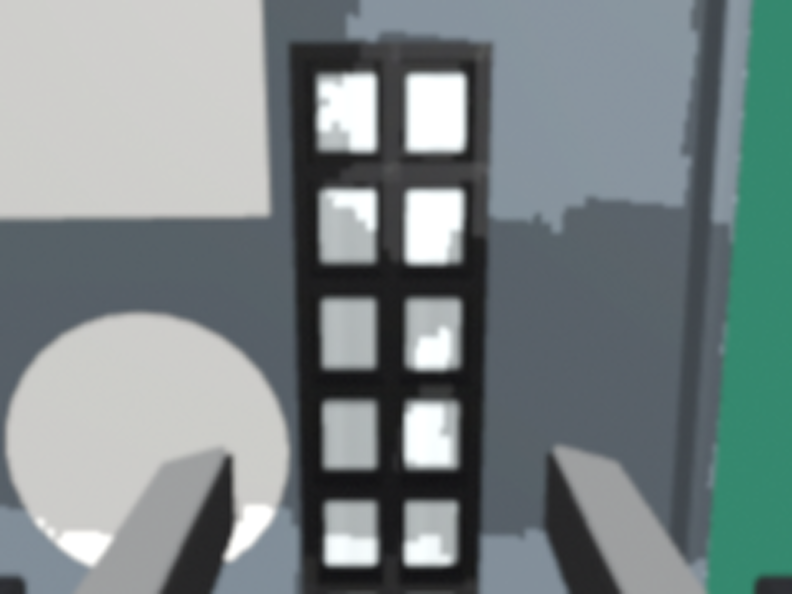

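Request:
send_rows(rows=[0,0,-3,0,0,0,0.65,0,0,-3,0,0,0,0.65,0,0,-2,0,0,0,0.65,0,0,-1,0,0,0,0.65,0,0,-1,0,0,0,0.65,0,0,-1,0,0,0,0.65,0,0,0,0,0,0,0.65,0,0,0,0,0,0,0.65])

```text
time: 21.9
tool_pos: [0.621, -0.0292, -0.02]
ee_rot: [3.142, -0.0, 0.098]
wrist_force: [-0.3, -0.1, -0.4]
width: 0.0611
```

Run:
```python
from h import *
o=get_obs();print(o["tool_pos"],o["width"],o["wrist_force"])
q=snapshot("side");save(q["color"],"s18.png",(195,95,265,175),8)
q=snapshot("wrist");save(q["color"],"w18.png",(140,80,380,260),3.3)
```

```text
[ 0.62102556 -0.02924807 -0.02002202] 0.06114545535875718 [-0.25394725 -0.14760414 -0.38254663]
```

View pics/s18.png

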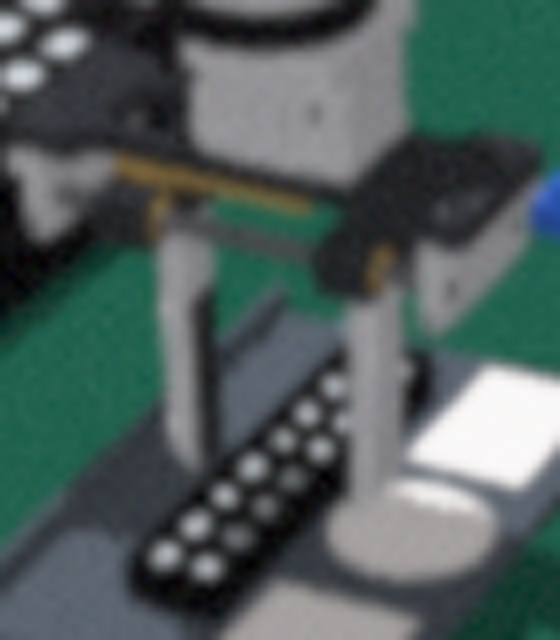

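View pics/w18.png

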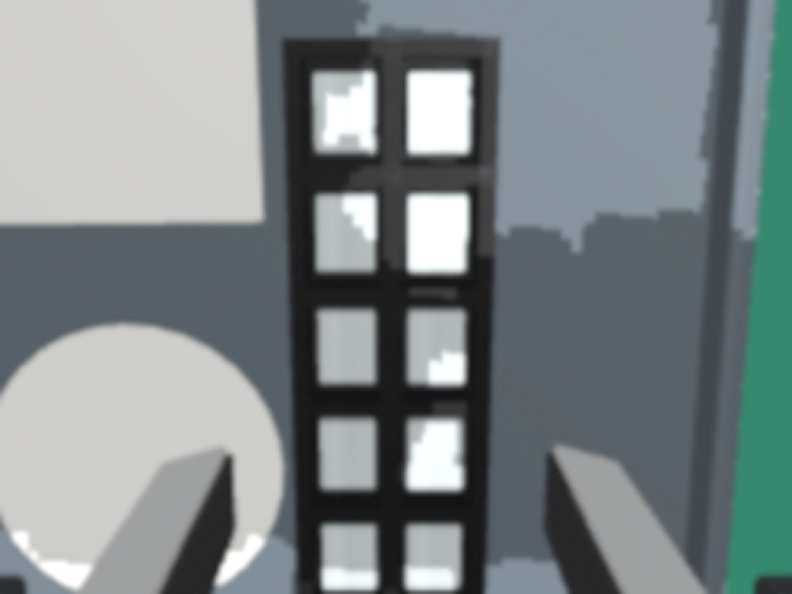

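Request:
send_rows(rows=[0,0,-1,0,0,0,0.65,0,0,0,0,0,0,0.5,0,0,0,0,0,0,0.4,0,0,0,0,0,0,0.2,0,0,0,0,0,0,0,0,0,0,0,0,0,0,0,0,0,0,0,0,0,0,0,0,0,0,0,0])

```text
time: 23.0
tool_pos: [0.621, -0.0292, -0.0211]
ee_rot: [3.142, -0.0, 0.098]
wrist_force: [-0.3, -0.3, 0.1]
width: 0.0359
```

Run:
```python
from h import *
o=get_obs();print(o["tool_pos"],o["width"],o["wrist_force"])
q=snapshot("side");save(q["color"],"s19.png",(195,95,265,175),8)
```

```text
[ 0.62100234 -0.02921574 -0.02108722] 0.03586449632876666 [-0.29287293 -0.25018179  0.09207369]
```

View pics/s19.png

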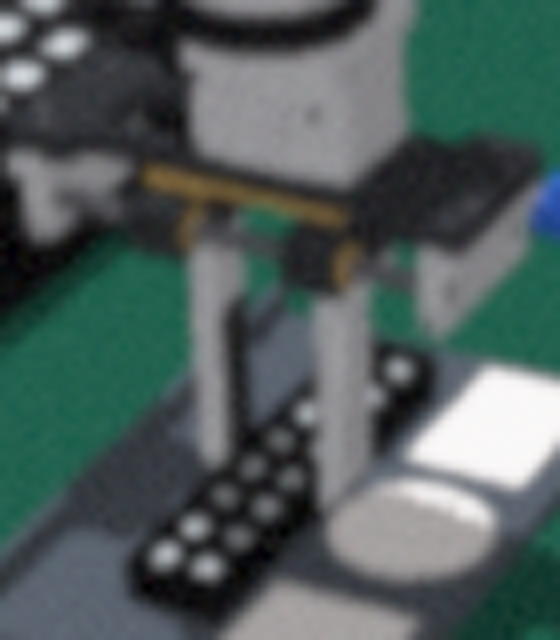

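The strip is held, with an opening of 35.9 mm. I'll lift it, turn +75° and carry it towards the board.

Request:
send_rows(rows=[0,0,15,0,0,0,0,0,0,45,0,0,0,0,-12,33,10,0,0,6,0,-14,40,0,0,0,9,0,-14,42,0,0,0,10,0,-16,42,0,0,0,10,0,-16,42,0,0,0,10,0,-16,42,0,0,0,10,0])

```text
time: 24.05
tool_pos: [0.5324, 0.2131, 0.0498]
ee_rot: [3.141, -0.001, 1.063]
wrist_force: [0.3, -0.2, -1.6]
width: 0.0356
```

Request:
send_rows(rows=[-16,40,0,0,0,9,0,-13,35,0,0,0,7,0,0,13,0,0,0,4,0,0,0,0,0,0,0,0,0,0,0,0,0,0,0,0,0,0,0,0,0,0,0,0,0,0,0,0,0,0,0,0,0,0,0,0])

```text
time: 25.05
tool_pos: [0.5041, 0.2994, 0.0489]
ee_rot: [-3.142, -0.0, 1.406]
wrist_force: [-0.0, -0.2, -2.1]
width: 0.0357
```

Run:
```python
from h import *
o=get_obs();print(o["tool_pos"],o["width"],o["wrist_force"],np.degrees(o["ee_rot"]),o["joint_positions"])
s=snapshot("wrist");save(s["color"],"w20.png",None,1.5)
q=snapshot("scene");save(q["color"],"s20.png",(220,100,420,290),4)
```

```text
[0.50410657 0.29936718 0.04892075] 0.035651318481931364 [-0.02349506 -0.1559263  -2.11167485] [-1.79997203e+02 -3.66309009e-03  8.05528743e+01] [ 4.39148561e-01  2.20811450e-01  1.46324764e+00  8.08636586e-05
  1.45753743e+00 -9.66773458e-01]
```

View pics/s20.png

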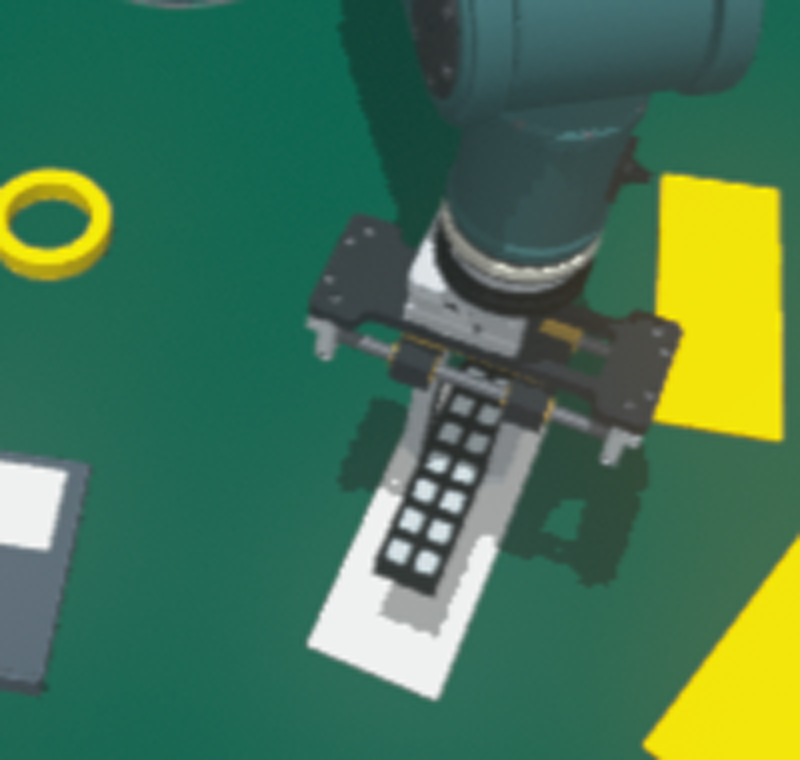

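View pics/w20.png

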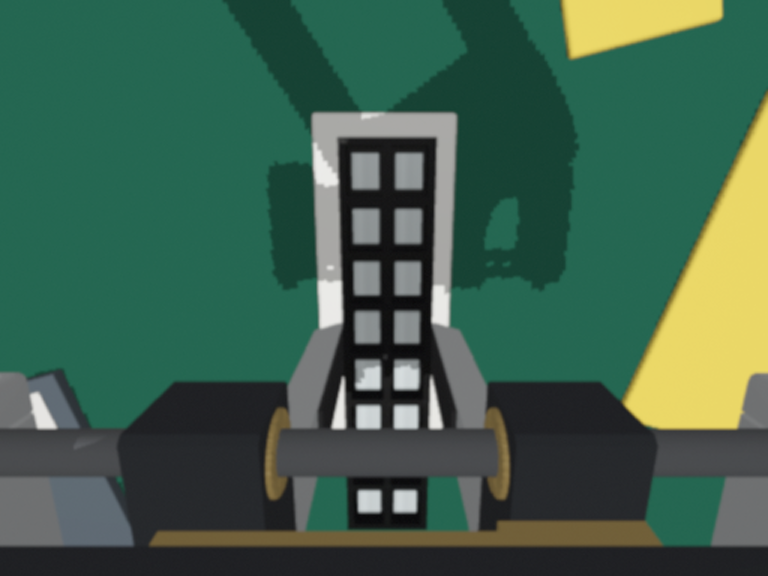

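Run:
```python
from h import *
o=get_obs();s=snapshot("wrist");c=cam(s,o)
b=ray(c,np.array([(312,113),(457,113),(319,322),(450,322)])/1.5-.17,.006)*1000;print("board near corners",b.round(1))
ax=((b[2]-b[0])+(b[3]-b[1]));ax/=np.linalg.norm(ax);print("axis deg",np.degrees(np.arctan2(ax[1],ax[0])))
e=np.arctan2(*(b[1]-b[0])[::-1]);print("end edge deg",np.degrees(e),np.linalg.norm(b[1]-b[0]))
print("board centre",(b[0]+b[1])/2+105*np.array([np.cos(np.radians(-9.6)),np.sin(np.radians(-9.6))]))
t=ray(c,np.array([(339,138),(436,138),(348,527),(426,527)])/1.5-.17,.096)*1000;print("strip",t.round(1),t.mean(0),"tool",o["tool_pos"])
v=t[2]+t[3]-t[0]-t[1];print(np.linalg.norm(v)/2,np.degrees(np.arctan2(v[1],v[0])))
# scene board now: edges
```

```text
board near corners [[395.9 276.4]
 [408.8 354.6]
 [514.7 256. ]
 [527.8 335.5]]
axis deg -9.441256220734113
end edge deg 80.63571728593149 79.24130260828169
board centre [505.87499703 298.01313078]
strip [[418.9 296.7]
 [424.6 331.1]
 [584.7 268.9]
 [590.5 303.8]] [504.65562776 300.11313113] tool [0.50405233 0.29953825 0.04889173]
168.15291473988103 -9.421768278528994
```

Request:
send_rows(rows=[1.2,-2.1,-15,0,0,0,0,0,0,-25,0,0,0,0,0,0,-20,0,0,0,0,0,0,-8,0,0,0,0,0,0,-2.5,0,0,0,0,0,0,-1,0,0,0,0,0,0,-0.5,0,0,0,0,0,0,0,0,0,0,0])

```text
time: 26.2
tool_pos: [0.5056, 0.2979, -0.0224]
ee_rot: [3.141, -0.001, 1.407]
wrist_force: [-0.4, 0.8, -1.4]
width: 0.0358
```

Request:
send_rows(rows=[0,0,0,0,0,0,0.45,0,0,0,0,0,0,0.55,0,0,0,0,0,0,0.6,0,0,0,0,0,0,0.6,0,0,10,0,0,0,0.6,0,0,30,0,0,0,0.6,0,0,50,0,0,0,0.75,0,0,40,0,0,0,0.9])

```text
time: 27.2
tool_pos: [0.5057, 0.2979, 0.1098]
ee_rot: [3.14, -0.001, 1.407]
wrist_force: [0.6, 0.4, -0.3]
width: 0.0731
```

Run:
```python
from h import *
o=get_obs();print(o["tool_pos"],o["width"])
s=snapshot("wrist");save(s["color"],"w21.png",None,1.5)
q=snapshot("side");save(q["color"],"s21.png",(140,190,250,280),6)
```

```text
[0.50568661 0.29791299 0.10981441] 0.07305262488984274
```

View pics/s21.png

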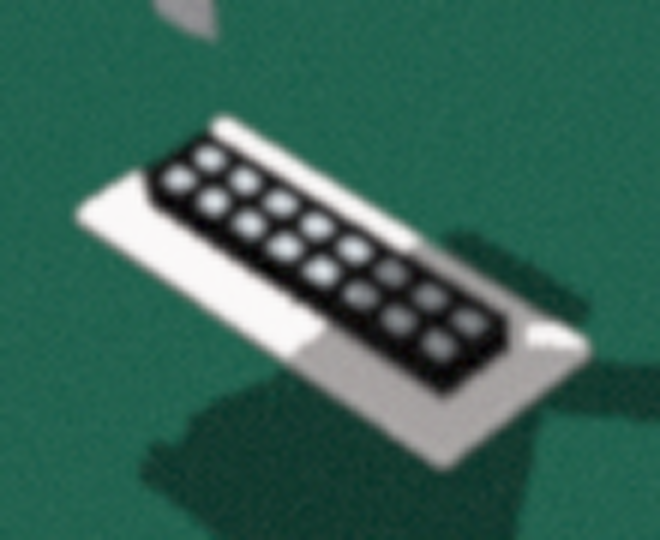

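View pics/w21.png

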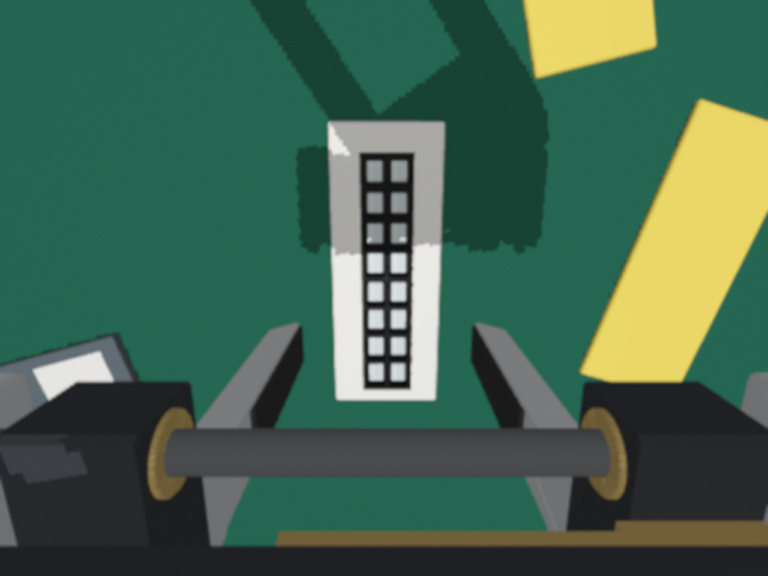

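```bash
cat > st.py <<'E'
from h import *
o=get_obs();s=snapshot("wrist");c=cam(s,o)
f=lambda p,z:ray(c,np.array(p)/1.5-.17,z)*1000
b=f([(328,122),(444.5,122),(337,401),(436,401)],.006)
t=f([(359,153),(414,153),(363,389),(411,389)],.024)
for n,k in(("board",b),("strip",t)):
    v=(k[2]+k[3]-k[0]-k[1])/2;print(n,k.mean(0).round(1),np.linalg.norm(v).round(1),np.degrees(np.arctan2(v[1],v[0])).round(1))
E
cat st.py|python3 -
```

```text
board [511.8 299.9] 213.4 -9.3
strip [512. 300.] 172.0 -9.2
```

The strip lies flat in the middle of the board. Measured in the same frame, its centre is within 0.3 mm of the board's and its axis within 0.1°. Now I'll put the containers back, canister first and gripped lower this time.

Request:
send_rows(rows=[-6,-40,0,0,0,-9,0.9,-6,-45,0,0,0,-9.5,0.9,-6,-45,0,0,0,-9.5,0.9,-6,-45,0,0,0,-9.5,0.9,-6,-45,0,0,0,-9.5,0.9,-6,-45,0,0,0,-9.5,0.8,-6,-45,0,0,0,-9.5,0.8,-6,-45,0,0,0,-9,0.8])

```text
time: 28.35
tool_pos: [0.4556, -0.0584, 0.105]
ee_rot: [-3.141, 0.003, 0.093]
wrist_force: [0.2, -0.4, -0.8]
width: 0.0751
```

Request:
send_rows(rows=[-7,-45,0,0,0,0,0.8,-7,-45,0,0,0,0,0.8,-7,-45,0,0,0,0,0.8,-7,-45,0,0,0,0,0.8,-7,-37,0,0,0,0,0.8,-6,-22,0,0,0,0,0.8,0,0,-10,0,0,0,0.8,0,0,0,0,0,0,0.8])

```text
time: 29.35
tool_pos: [0.4151, -0.2944, 0.0943]
ee_rot: [-3.137, 0.003, 0.098]
wrist_force: [-0.1, 0.4, -0.4]
width: 0.0752
```

Run:
```python
from h import *
o=get_obs();print(o["tool_pos"],o["width"],np.degrees(o["ee_rot"]))
s=snapshot("wrist");save(s["color"],"w22.png",None,1.5)
```

```text
[ 0.41508358 -0.29442635  0.09434935] 0.07524773500646731 [-1.79765369e+02  1.63970805e-01  5.61783431e+00]
```

View pics/w22.png

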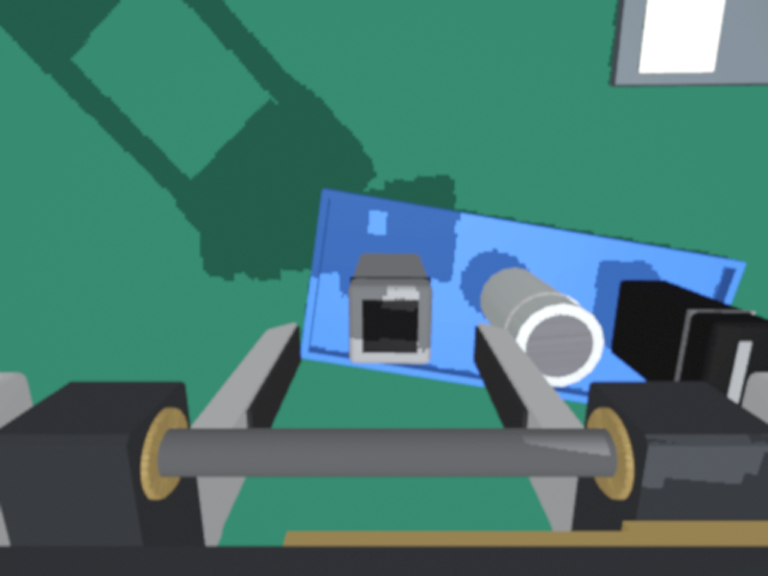

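Request:
send_rows(rows=[0,0,-25,0,0,0,0.8,0,0,-25,0,0,0,0.8,0,0,-15,0,0,0,0.8,0,0,-10,0,0,0,0.8,0,0,0,0,0,0,0.6,0,0,0,0,0,0,0.3,0,0,0,0,0,0,0,0,0,0,0,0,0,0])

```text
time: 30.4
tool_pos: [0.4166, -0.2967, 0.0226]
ee_rot: [3.141, -0.001, 0.098]
wrist_force: [1.4, 0.5, 1.1]
width: 0.0419
```

Request:
send_rows(rows=[0,0,0,0,0,0,0,0,0,0,0,0,0,0,0,0,0,0,0,0,0,0,0,0,0,0,0,0,0,0,10,0,0,0,0,0,0,45,0,0,0,0,0,0,15,0,0,0,0,0,0,0,0,0,0,0])

```text
time: 31.4
tool_pos: [0.4166, -0.2967, 0.0925]
ee_rot: [3.14, -0.001, 0.098]
wrist_force: [0.3, -0.3, -3.3]
width: 0.0418
```

Run:
```python
from h import *
o=get_obs();print(o["tool_pos"],o["width"],np.degrees(o["ee_rot"]))
s=snapshot("wrist");save(s["color"],"w23.png")
q=snapshot("scene");save(q["color"],"s23.png",(20,80,260,260),3.3)
```

```text
[ 0.41655272 -0.29669271  0.09247542] 0.04181233059339433 [ 1.79926789e+02 -7.03866615e-02  5.59819281e+00]
```

View pics/s23.png

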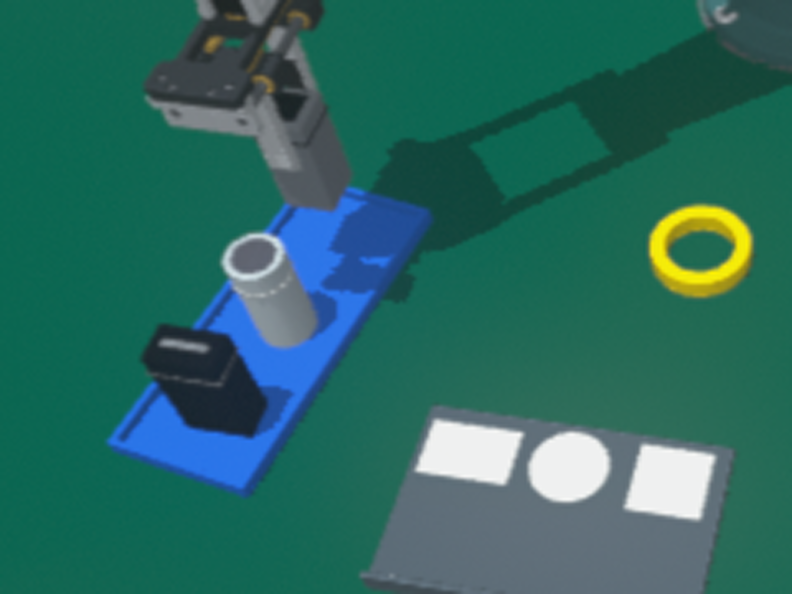

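Run:
```python
from h import *
q=snapshot("scene");c=cam(q);g=q["color"].min(2)
for k in comps(g>185,100):
    f=fit(c,k,.0086)
    if f[2]<90:print(f)
s=cv2.imread("pics/w23.png");cv2.imwrite("pics/w23c.png",cv2.resize(s[130:290,180:340],None,fx=5,fy=5,interpolation=cv2.INTER_CUBIC)[:600])
```

```text
[560.3  46.3  56.7  56.  -83.8]
[568.8 -30.8  59.   58.  -52.5]
[ 577.  -108.9   70.1   46.   -83.9]
```

View pics/w23c.png

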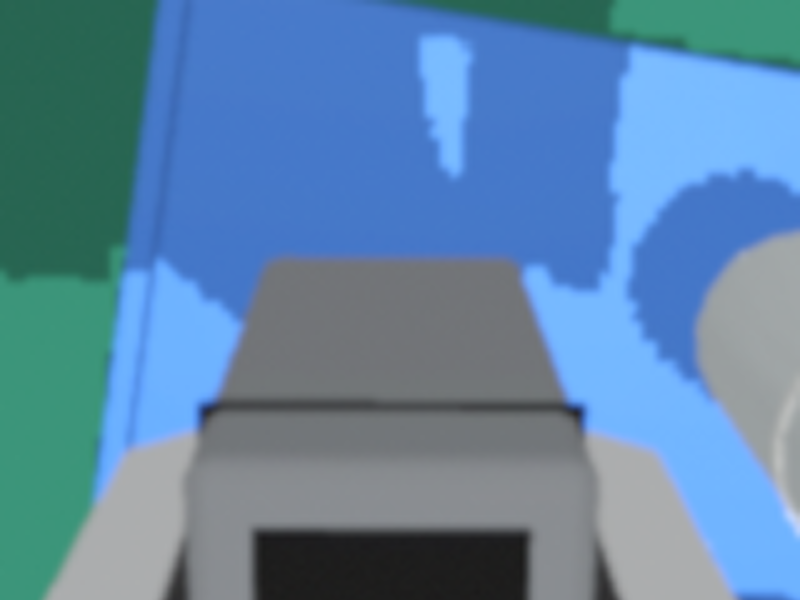

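Request:
send_rows(rows=[12,28,0,0,0,0,0,19,45,0,0,0,0,0,21,50,0,0,0,0,0,21,50,0,0,0,0,0,21,50,0,0,0,0,0,21,50,0,0,0,0,0,18,45,0,0,0,0,0,11.6,25.4,0,0,0,0,0])

```text
time: 32.55
tool_pos: [0.56, 0.0496, 0.0896]
ee_rot: [-3.141, 0.004, 0.1]
wrist_force: [0.1, -1.4, -1.5]
width: 0.0418
```

Request:
send_rows(rows=[0,0,0,0,0,0,0,0,0,-25,0,0,0,0,0,0,-20,0,0,0,0,0,0,-10,0,0,0,0,0,0,0,0,0,0,0,0,0,0,0,0,0,0,0,0,0,0,0,0,0,0,0,0,0,0,0,0])

```text
time: 33.55
tool_pos: [0.5613, 0.0471, 0.0377]
ee_rot: [3.141, -0.001, 0.098]
wrist_force: [-0.7, -0.6, -2.1]
width: 0.042
```

Run:
```python
from h import *
o=get_obs();print(o["tool_pos"],o["width"],np.degrees(o["ee_rot"]))
s=snapshot("wrist");save(s["color"],"w24.png",(170,60,330,180),5)
q=snapshot("side");save(q["color"],"s24.png",(195,95,285,180),7)
q=snapshot("scene");save(q["color"],"sc24.png",(150,150,260,270),5)
```

```text
[0.56128434 0.04705035 0.03767201] 0.04195048481909576 [ 1.79990096e+02 -8.34382665e-02  5.59978756e+00]
```

View pics/w24.png

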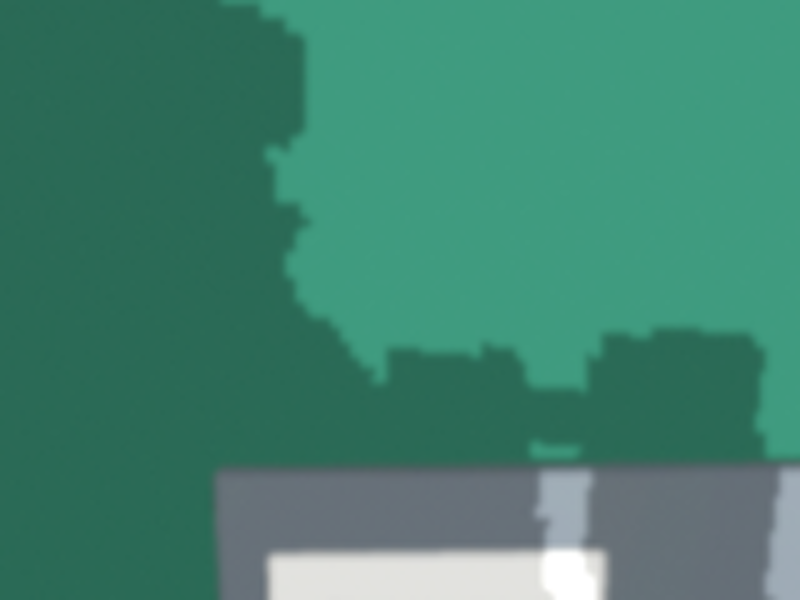

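View pics/s24.png

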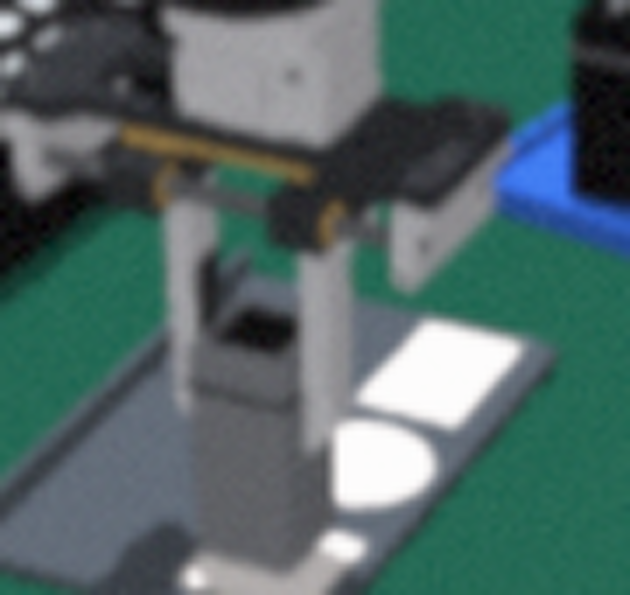

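View pics/sc24.png

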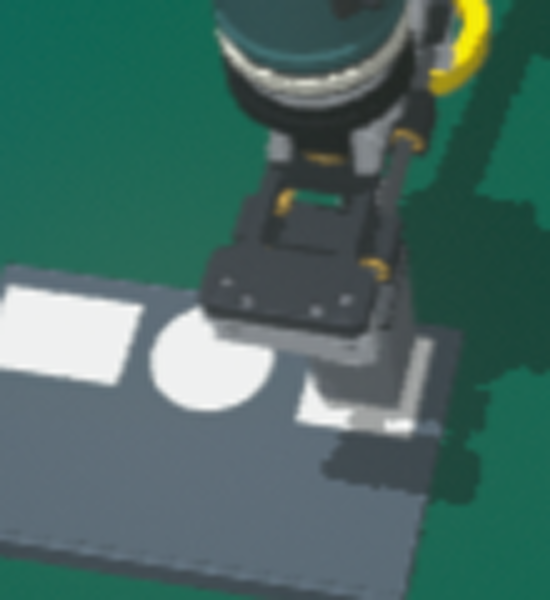

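Request:
send_rows(rows=[0,0,-5,0,0,0,0,0,0,-4,0,0,0,0,0,0,-1.5,0,0,0,0,0,0,-0.5,0,0,0,0,0,0,0,0,0,0,0,0,0,0,0,0,0,0,0,0,0,0,0,0,0,0,0,0,0,0,0,0])

```text
time: 34.7
tool_pos: [0.5608, 0.0471, 0.026]
ee_rot: [3.142, -0.0, 0.098]
wrist_force: [-0.5, -0.2, -2.8]
width: 0.0418
```

Run:
```python
from h import *
o=get_obs();print(o["tool_pos"],o["width"],o["wrist_force"])
s=snapshot("wrist");save(s["color"],"w25.png",(180,140,340,260),5)
q=snapshot("side");save(q["color"],"s25.png",(205,140,265,185),10)
q=snapshot("scene");save(q["color"],"sc25.png",(190,200,250,245),10)
```

```text
[0.56080042 0.04705157 0.02595356] 0.04178576182510138 [-0.47646005 -0.21342879 -2.76443739]
```

View pics/w25.png

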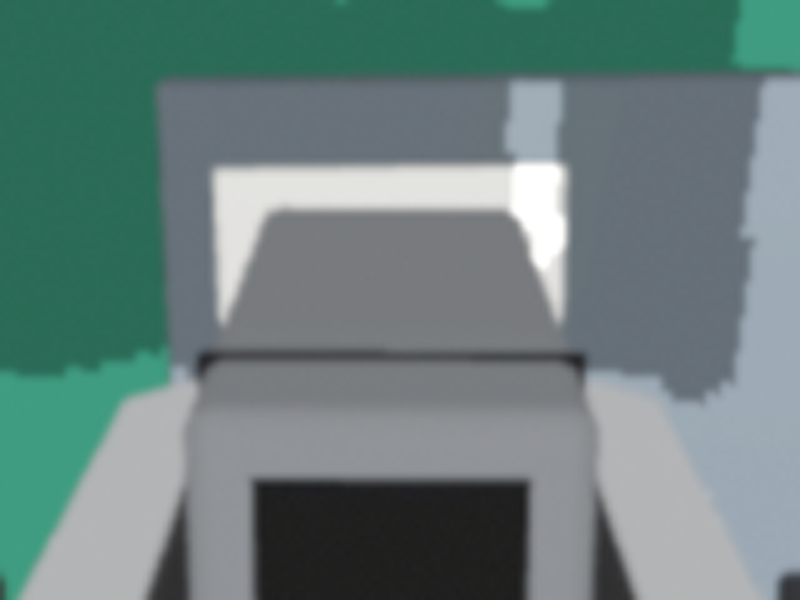

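View pics/s25.png

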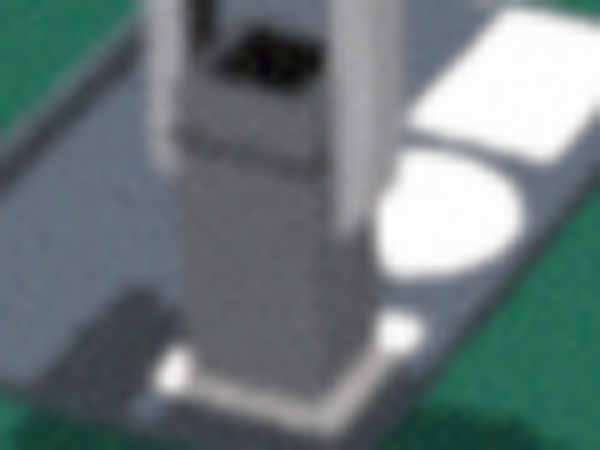

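View pics/sc25.png

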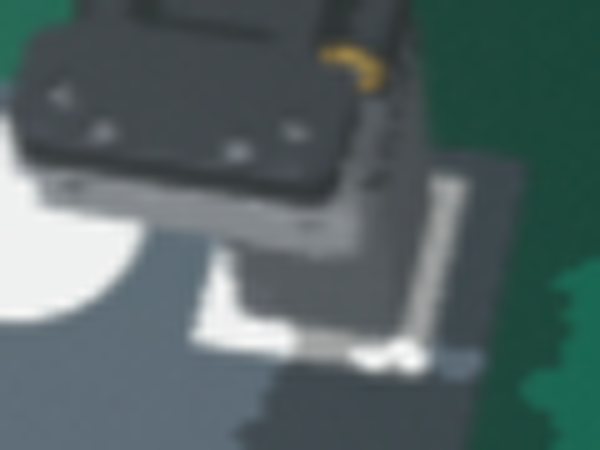

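In the wrist view the canister's base is centred on the mark: the front margin is about 7 mm and the side error about 0.5 mm. I'll release it and fetch the tin.

Request:
send_rows(rows=[0,0,0,0,0,0,0.6,0,0,0,0,0,0,0.75,0,0,0,0,0,0,0.75,0,0,0,0,0,0,0.75,0,0,15,0,0,0,0.75,0,0,45,0,0,0,0.75,0,0,40,0,0,0,0.75,0,-30,0,0,0,0,0.75])

```text
time: 35.85
tool_pos: [0.5641, 0.018, 0.1324]
ee_rot: [3.14, -0.011, 0.101]
wrist_force: [0.9, -0.4, 0.1]
width: 0.0706
```

Request:
send_rows(rows=[-8,-50,0,0,0,0,0.8,-8,-50,0,0,0,0,0.8,-8,-50,0,0,0,0,0.8,-8,-50,0,0,0,0,0.8,-8,-50,0,0,0,0,0.8,-8,-40,0,0,0,0,0.8,-7,-28,0,0,0,0,0.8,0,0,-30,0,0,0,0.8])

```text
time: 36.85
tool_pos: [0.5072, -0.3049, 0.0999]
ee_rot: [3.136, -0.006, 0.094]
wrist_force: [-0.2, 0.5, -0.5]
width: 0.0754
```

Run:
```python
from h import *
o=get_obs();print(o["tool_pos"],o["width"],o["wrist_force"])
s=snapshot("wrist");save(s["color"],"w26.png")
q=snapshot("scene");save(q["color"],"sc26.png",(20,80,260,260),3.3)
```

```text
[ 0.50720986 -0.30492616  0.09988479] 0.07541131549944 [-0.16871642  0.53356224 -0.47119815]
```

View pics/w26.png

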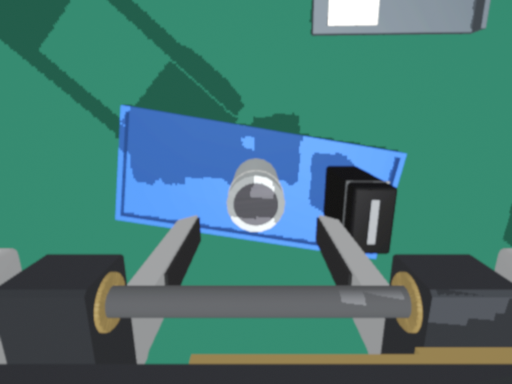

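View pics/sc26.png

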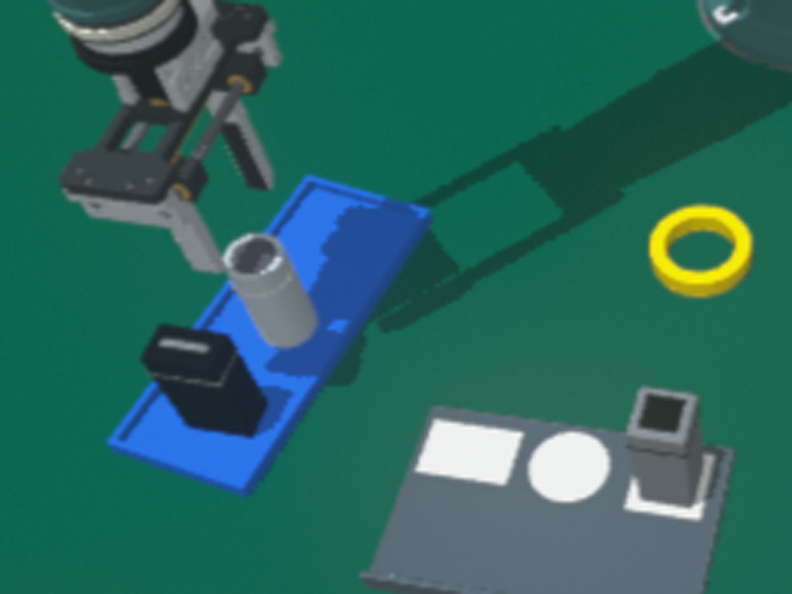

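Request:
send_rows(rows=[0,0,-25,0,0,0,0.8,0,0,-25,0,0,0,0.8,0,0,-15,0,0,0,0.8,0,0,-9,0,0,0,0.8,0,0,0,0,0,0,0.6,0,0,0,0,0,0,0.3,0,0,0,0,0,0,0,0,0,0,0,0,0,0])

```text
time: 37.95
tool_pos: [0.5061, -0.3013, 0.0227]
ee_rot: [3.141, -0.001, 0.098]
wrist_force: [-0.2, -0.5, 2.0]
width: 0.0446
```

Request:
send_rows(rows=[0,0,0,0,0,0,0,0,0,0,0,0,0,0,0,0,0,0,0,0,0,0,0,0,0,0,0,0,0,0,0,0,0,0,0,0,0,10,0,0,0,0,0,0,40,0,0,0,0,0,0,20,0,0,0,0])

```text
time: 38.95
tool_pos: [0.5063, -0.301, 0.0933]
ee_rot: [3.141, -0.001, 0.098]
wrist_force: [0.6, -0.4, -2.1]
width: 0.0446
```

Run:
```python
from h import *
o=get_obs();print(o["tool_pos"],o["width"],o["wrist_force"])
s=snapshot("wrist");save(s["color"],"w27.png",(180,140,340,260),5)
```

```text
[ 0.50626652 -0.30097957  0.0932889 ] 0.044648286723814344 [ 0.61966572 -0.44544118 -2.11626534]
```

View pics/w27.png

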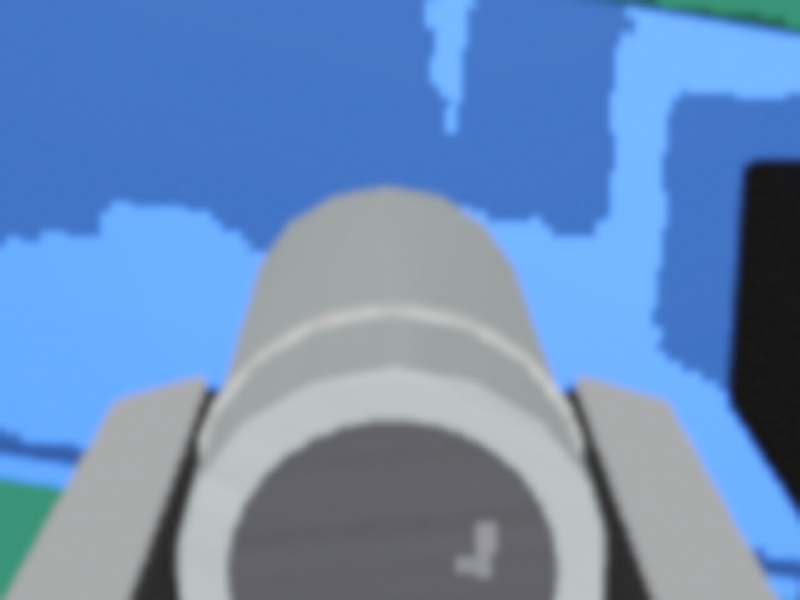

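Request:
send_rows(rows=[5,22,0,0,0,0,0,8,36,0,0,0,0,0,10,42,0,0,0,0,0,10,42,0,0,0,0,0,10,42,0,0,0,0,0,9,40,0,0,0,0,0,7,30,0,0,0,0,0,3.8,15.6,0,0,0,0,0])

```text
time: 40.0
tool_pos: [0.5672, -0.0283, 0.0897]
ee_rot: [-3.14, 0.004, 0.1]
wrist_force: [0.2, -0.4, -1.5]
width: 0.0443
```

Request:
send_rows(rows=[0,0,0,0,0,0,0,0,0,-25,0,0,0,0,0,0,-23,0,0,0,0,0,0,-12,0,0,0,0,0,0,-5,0,0,0,0,0,0,-1,0,0,0,0,0,0,0,0,0,0,0,0,0,0,0,0,0,0])

```text
time: 41.0
tool_pos: [0.5691, -0.0314, 0.0267]
ee_rot: [3.141, -0.002, 0.098]
wrist_force: [-0.5, -1.1, -2.3]
width: 0.0447
```

Run:
```python
from h import *
o=get_obs();print(o["tool_pos"],o["width"],o["wrist_force"])
s=snapshot("wrist");save(s["color"],"w28.png",(180,140,340,260),5)
q=snapshot("side");save(q["color"],"s28.png",(205,110,275,185),8)
```

```text
[ 0.5691397  -0.03140094  0.02673076] 0.04472282966459428 [-0.51475366 -1.11545591 -2.28431634]
```

View pics/w28.png

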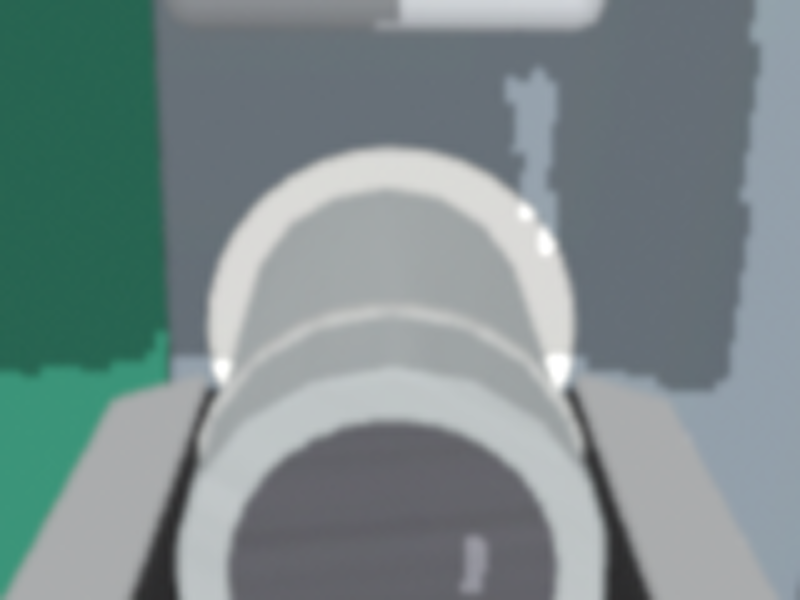

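View pics/s28.png

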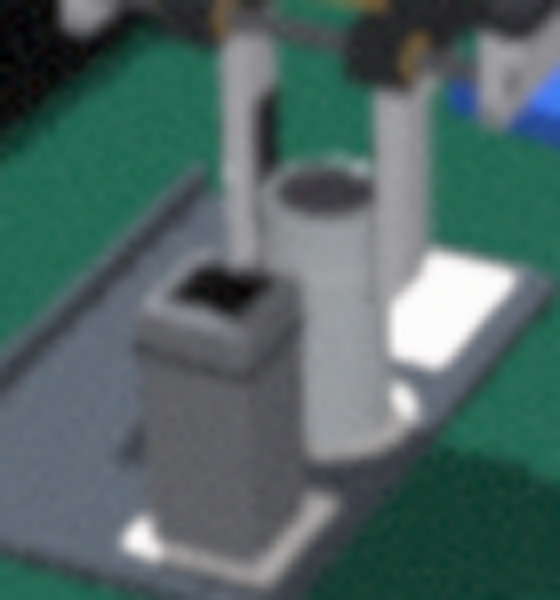

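The tin's margins on the round mark are even (about 6.5–7 mm). I'll release it and fetch the caddy.

Request:
send_rows(rows=[0,0,-0.6,0,0,0,0,0,0,0,0,0,0,0.6,0,0,0,0,0,0,0.75,0,0,0,0,0,0,0.75,0,0,15,0,0,0,0.75,0,0,45,0,0,0,0.75,0,0,40,0,0,0,0.75,2,-25,0,0,0,0,0.75])

```text
time: 42.1
tool_pos: [0.5738, -0.0559, 0.132]
ee_rot: [3.139, -0.011, 0.1]
wrist_force: [0.7, -0.5, 0.1]
width: 0.0708
```

Request:
send_rows(rows=[4,-45,0,0,0,0,0.7,4,-45,0,0,0,0,0.7,4,-45,0,0,0,0,0.7,4,-45,0,0,0,0,0.7,4,-40,0,0,0,0,0.7,4,-28,0,0,0,0,0.7,0,0,-25,0,0,0,0.7,0,0,-10,0,0,0,0.7])

```text
time: 43.1
tool_pos: [0.594, -0.3044, 0.0895]
ee_rot: [-3.14, 0.001, 0.097]
wrist_force: [-0.2, 0.5, 0.5]
width: 0.0655
```

Run:
```python
from h import *
o=get_obs();print(o["tool_pos"],o["width"],o["wrist_force"])
s=snapshot("wrist");save(s["color"],"w29.png")
q=snapshot("scene");save(q["color"],"sc29.png",(20,80,260,260),3.3)
```

```text
[ 0.59400819 -0.30444474  0.08945867] 0.06550682896370552 [-0.23649676  0.47702245  0.53019618]
```

View pics/w29.png

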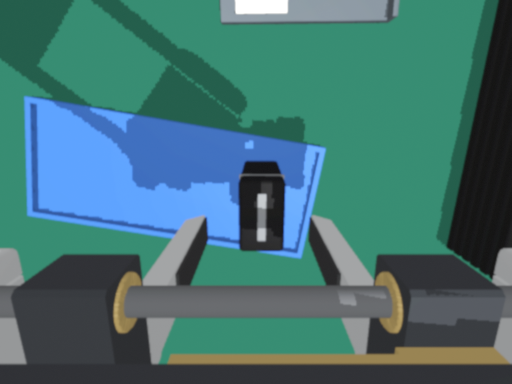

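View pics/sc29.png

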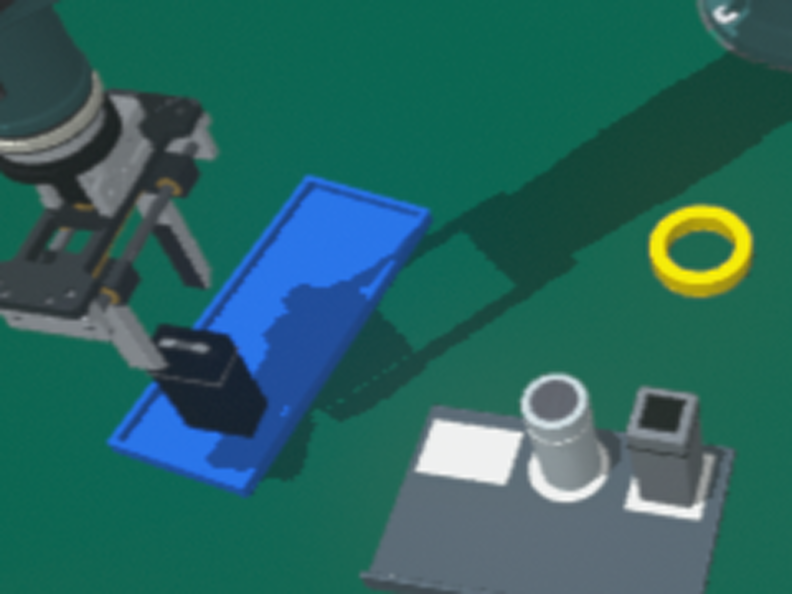

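Run:
```python
from h import *
o=get_obs();s=snapshot("wrist");c=cam(s,o)
for z in(0,.05,.1):print(z,ray(c,[(448,240),(500,20),(500,270)],z).round(3).tolist())
q=snapshot("scene");c=cam(q)
for z in(0,.05,.1):print(z,ray(c,[(10,268),(143,294)],z).round(3).tolist())
```

```text
0 [[0.811, -0.345], [0.802, -0.125], [0.879, -0.375]]
0.05 [[0.774, -0.326], [0.766, -0.143], [0.831, -0.352]]
0.1 [[0.737, -0.308], [0.731, -0.16], [0.783, -0.328]]
0 [[0.799, -0.401], [0.772, -0.072]]
0.05 [[0.811, -0.363], [0.786, -0.053]]
0.1 [[0.824, -0.326], [0.8, -0.034]]
```

Request:
send_rows(rows=[0,0,-25,0,0,0,0.7,0,0,-25,0,0,0,0.7,0,0,-12,0,0,0,0.7,0,0,-7,0,0,0,0.7,0,0,0,0,0,0,0.5,0,0,0,0,0,0,0.2,0,0,0,0,0,0,0,0,0,0,0,0,0,0])

```text
time: 44.3
tool_pos: [0.5953, -0.3046, 0.0222]
ee_rot: [3.141, -0.002, 0.098]
wrist_force: [1.2, -0.4, 0.3]
width: 0.0337
```

Request:
send_rows(rows=[0,0,0,0,0,0,0,0,0,0,0,0,0,0,0,0,0,0,0,0,0,0,0,0,0,0,0,0,0,0,0,0,0,0,0,0,0,10,0,0,0,0,0,0,40,0,0,0,0,0,0,20,0,0,0,0])

```text
time: 45.3
tool_pos: [0.5944, -0.3044, 0.0923]
ee_rot: [3.141, 0.0, 0.098]
wrist_force: [-0.6, -1.1, -0.8]
width: 0.0339
```

Run:
```python
from h import *
o=get_obs();print(o["tool_pos"],o["width"],o["wrist_force"])
s=snapshot("wrist");save(s["color"],"w30.png",(180,140,340,260),5)
```

```text
[ 0.59436788 -0.3044251   0.0922629 ] 0.033934071635276286 [-0.58473446 -1.07618563 -0.8290294 ]
```

View pics/w30.png

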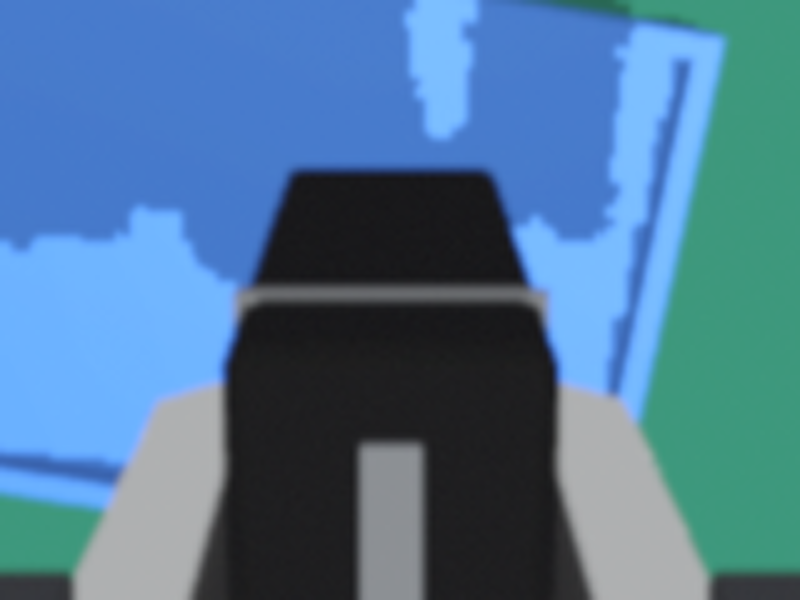

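Request:
send_rows(rows=[-1.5,16,0,0,0,0,0,-2.5,28,0,0,0,0,0,-3,35,0,0,0,0,0,-3,35,0,0,0,0,0,-3,35,0,0,0,0,0,-2.5,28,0,0,0,0,0,-2,19.4,0,0,0,0,0,0,0,0,0,0,0,0])

```text
time: 46.35
tool_pos: [0.5761, -0.1063, 0.0901]
ee_rot: [-3.141, 0.002, 0.1]
wrist_force: [0.4, -1.0, -1.8]
width: 0.0342
```

Request:
send_rows(rows=[0,0,0,0,0,0,0,0,0,-25,0,0,0,0,0,0,-20,0,0,0,0,0,0,-10,0,0,0,0,0,0,-6,0,0,0,0,0,0,0,0,0,0,0,0,0,0,0,0,0,0,0,0,0,0,0,0,0])

```text
time: 47.35
tool_pos: [0.5777, -0.1081, 0.0312]
ee_rot: [3.141, -0.002, 0.098]
wrist_force: [0.3, -0.3, -2.4]
width: 0.0337
```

Run:
```python
from h import *
o=get_obs();print(o["tool_pos"],o["width"],o["wrist_force"])
s=snapshot("wrist");save(s["color"],"w31.png",(180,140,340,260),5)
q=snapshot("side");save(q["color"],"s31.png",(205,100,280,185),7)
```

```text
[ 0.57769554 -0.10807263  0.03121712] 0.033742000649785775 [ 0.32869504 -0.33048605 -2.35675277]
```

View pics/w31.png

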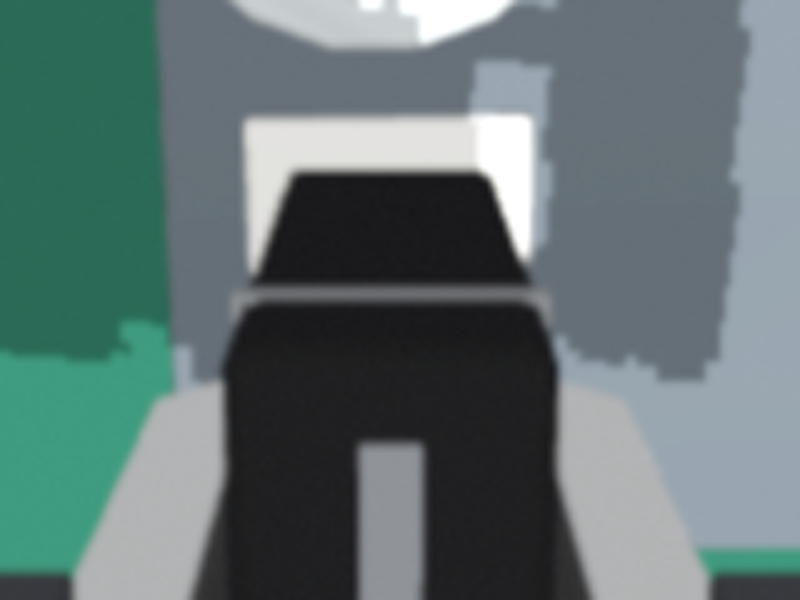

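View pics/s31.png

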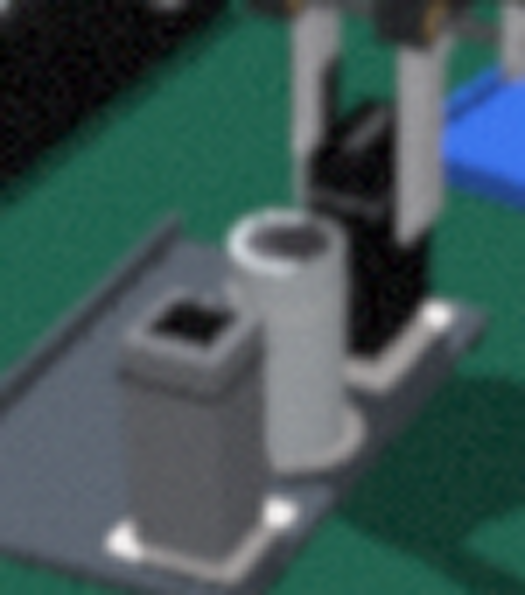

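Request:
send_rows(rows=[0,0.6,-2,0,0,0,0,0,0,-2,0,0,0,0,0,0,-1,0,0,0,0,0,0,-0.5,0,0,0,0,0,0,0,0,0,0,0,0,0,0,0,0,0,0,0,0,0,0,0,0,0,0,0,0,0,0,0,0])

```text
time: 48.45
tool_pos: [0.577, -0.1073, 0.0252]
ee_rot: [-3.142, 0.0, 0.098]
wrist_force: [-2.5, 0.8, 2.9]
width: 0.0341
```

Run:
```python
from h import *
o=get_obs();print(o["tool_pos"],o["width"],o["wrist_force"])
s=snapshot("wrist");save(s["color"],"w32.png",(180,140,340,260),5)
```

```text
[ 0.5769671  -0.1072922   0.02516186] 0.034139088198486475 [-2.47723075  0.77732185  2.92007559]
```

View pics/w32.png

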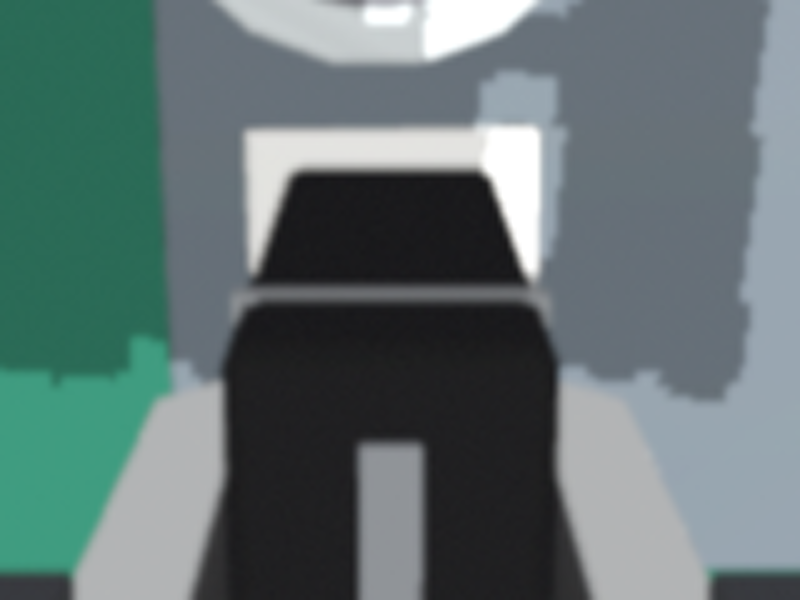

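The caddy is down and its base is centred on its mark: about 6.5 mm front margin and under 0.5 mm side error. I'll release it and back off.

Request:
send_rows(rows=[0,0,0,0,0,0,0.5,0,0,0,0,0,0,0.65,0,0,0,0,0,0,0.7,0,0,0,0,0,0,0.7,0,0,15,0,0,0,0.7,0,0,45,0,0,0,0.7,0,0,50,0,0,0,0.7,0,20,40,0,0,0,0.7])

```text
time: 49.5
tool_pos: [0.5777, -0.0883, 0.1785]
ee_rot: [3.14, -0.004, 0.096]
wrist_force: [0.3, 0.3, -1.0]
width: 0.0659
```

Request:
send_rows(rows=[-20,40,40,0,0,0,0.9,-20,40,40,0,0,0,0.9,-20,40,20,0,0,0,0.9,-10,20,0,0,0,0,0.9,0,0,0,0,0,0,0.9,0,0,0,0,0,0,0.9,0,0,0,0,0,0,0.9,0,0,0,0,0,0,0.9])

```text
time: 50.5
tool_pos: [0.5072, 0.0519, 0.2742]
ee_rot: [-3.142, 0.001, 0.096]
wrist_force: [0.5, -0.3, 0.6]
width: 0.0847
```

Run:
```python
from h import *
o=get_obs();print(o["tool_pos"],o["width"],o["wrist_force"])
s=snapshot("wrist");save(s["color"],"w33.png",None,1.5)
q=snapshot("scene");save(q["color"],"sc33.png",(125,170,255,280),6)
q=snapshot("side");save(q["color"],"s33.png",(140,100,290,280),3.3)
```

```text
[0.50724106 0.05188031 0.27418835] 0.08470796395711629 [ 0.45804533 -0.28059396  0.56452995]
```

View pics/w33.png

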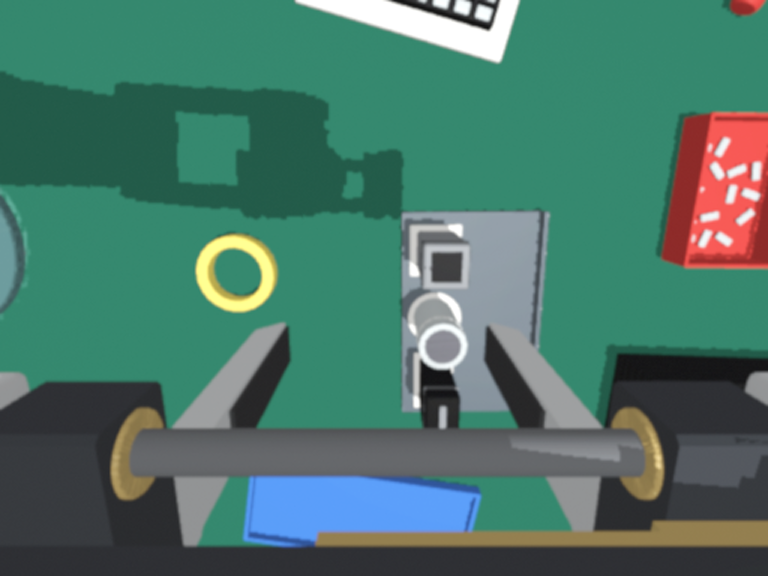

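View pics/sc33.png

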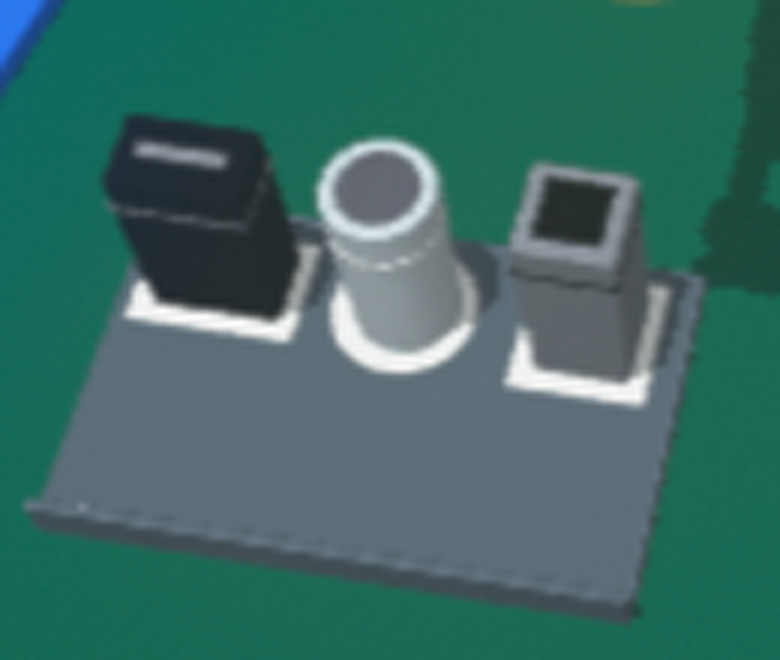

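View pics/s33.png

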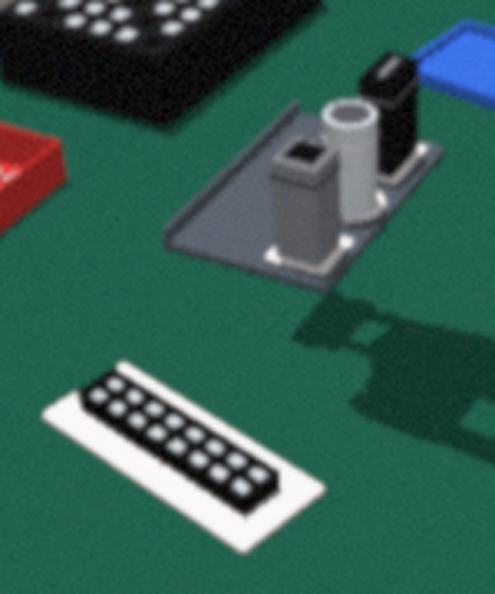

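```bash
python3 -c "
from bench import *
print(close_job())"
```

```text
the job is handed in; nothing more can be done
None
```

I did the job in the order asked and handed it in at about 50.5 s, with the gripper clear of everything. All three containers went into the blue tray, then the strip went onto the white board, then the canister, tin and caddy went back onto their own marks.

**Last checks:**
- **Strip:** it lies flat along the board. Measured right after I released it, its centre was within about 0.3 mm of the board's and its direction within about 0.1°. The side picture at the end still showed it in place.
- **Containers:** all three stand upright on their marks. The wrist views gave margins of about 6.5–7 mm (about 7 mm is ideal) and side errors of about 0.5 mm or less. The caddy lies the same way as its mark.
- **Canister:** my rough reading of the last scene picture suggests it is about 1 mm off to one side. The wrist view showed about 0.5 mm.

**What went wrong or disagreed:**
- **First strip grasp:** it closed on nothing. The real fingertips end about 30–34 mm short of the stated TCP, so I found them in the images, went lower and gripped the strip at 35.9 mm. Until then the containers had been held only near their tops, but nothing slipped.
- **Camera positions:** the scene and side cameras disagreed by several millimetres on the board and tray. I used positions where the scene and wrist views agreed. One later wrist reading put the board about 6 mm further out in x, so the strip check compares strip and board within that one picture.

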